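# Make up the barbecue kit and the hand-wash kit from the under-sink basket

## Robot

A 6-joint arm with a two-finger parallel gripper is mounted at the origin on the work surface. World frame = base frame: x ahead of the robot, y to its left, z up, the work surface at z = 0. Lengths are in m, angles in degrees, forces in N, time in s.
With the tool pointing down it reaches from about 0.375 to 0.9 m from the base axis. Payload 3.1 kg.
Tool frame: the origin (TCP) lies midway between the tips of the shut fingers; the grasp point (between the pads) lies 19 mm behind it; z points along the fingers, y is the direction in which the jaws open and shut (so a half turn about z gives the same grasp; the last joint's range is limited). The gripper opens to 87 mm and grips with 3 to 60 N. Pads are 19 mm wide; open, the fingers measure 117 mm over their backs; the gripper's body (75 mm by 190 mm) begins 51 mm behind the grasp point.
Start: joints at [66.721, 30.224, 82.088, -0, 67.689, -10.227], TCP at [0.141, 0.609, 0.223] pointing down, gripper open.
Joint ranges: [-176.69, 176.69], [-43.24, 126.21], [12.49, 139.97], [-82, 262], [0, 151.66], [-163.58, 163.58]. Speed limits (degrees/s): [159.86, 159.86, 180, 180, 180, 180].

## Interface

Orientations are given as a 3x3 rotation matrix whose columns are the frame's x, y, z axes.
In Python, from rig import bot gives the robot as it stands.
- The arm moves only by the tool carry_out, never from a script. Its arguments are lists of equal length, an entry for each row: "grip": the gripper's target within -1 to 1 (fully open at 1, half-way at 0, shut at -1); "slide": the shift along the tool's x, y, z in mm, a list of three; "twist": the turn, a rotation vector about the tool's x, y, z in rad, a list of three. In form: {"grip": [grip, ...], "slide": [[dx, dy, dz], ...], "twist": [[wx, wy, wz], ...]}. A call has 1 to 12 rows; each row shifts and turns the pose as measured when the row begins, along the tool's axes as they then stand; what a row does not reach is not made up. A row lasts 1/10 s, in which the tool goes at most 50 mm and 8.59 degrees, less where a joint would pass 70% of its speed; a pose out of reach is approached as far as the arm can. A call is refused whole if a number of a shift passes 50 or a number of a turn 0.15, either way. A call with a gripper value outside its range is refused whole. The fingers move at their own pace and stop on an object; the grip force is fixed at half the most. Time passes only in rows, so rows that do not move let the fingers close. It gives the time, the measured TCP pose, the force and the opening at its end, in the units of the state.
- bot.read_state(): the state, without advancing time (a new reading comes with each control period).
- bot.capture(name): name is "scene" or "top" or "wrist"; returns a dict with "color" (400x640x3 uint8, red, green, blue), "depth" (400x640 float32, m along the optical axis (not along the pixel's ray), 0 where there is no reading), "fx", "fy", "cx", "cy" (pixels), "position" and "rotation" of the camera in the world; the wrist camera has in their place "T_tool_cam" (4x4, takes a point from camera to tool coordinates, whose origin is the TCP and whose axes are the flange's). Camera axes: x right, y up, looking along -z (the intrinsics and any distortion apply to the point x, -y, -z); pixel columns grow to the right and rows downward; lengths in m; the calibration is good to about 2 mm. The wrist camera is an equidistant fisheye: a pixel r from the principal point sees the ray r / f radians off the axis. A picture is of the moment at which its call begins: read the wrist's pose just before it.
- bot.hand_in(): hands the job in, once; it reports no verdict.
The state is a dict: "time_s": time; "joint_positions": joint angles; "qvel": joint speeds; "tau": joint torques, N m; "position": TCP position; "tcp_rot": TCP orientation; "force": force on the tool from outside, world axes, zero at the start; "moment": the same for the moment, N m; "opening": opening from 0.0 (shut) to 1.0 (fully open).
Only numpy, scipy, OpenCV 4.12 (cv2) and the standard library are available. Lean on these libraries where they do the work, as an engineer would, in place of code of your own. Each camera call takes 0.05 s, during which the arm holds its last target.

## Task

Make up the two guest kits from the stock in the wire basket. The barbecue kit goes in the two-bay tray: the grey scraper lying flat and lengthways in the long bay, one of the two small tins in the short bay. The hand-wash kit goes in the three-bay tray: the nail brush, bristles down, lying lengthways in the wide end bay, the ramekin upright in the middle bay (set it down, do not drop it) and the other small tin in the last bay; both tins stand lid up, and the big tin and the dish brush stay where they are in the basket.

Things in the scene. Friction and masses are not known exactly. Their poses are not given: they have to be found in the camera images.
- scraper_c (a point): Grey plastic scraper, lying flat, 145 mm long: a bar handle 90 mm long, 26 mm wide, 20 mm thick, and a flat blade 64 mm wide, 5 mm thick, 60 mm long. This point is on the handle's centre line at the balance point, half-way up (10 mm), a good place to grip. x points to the blade: handle's end 65 mm behind, blade from 20 to 80 mm ahead. z up. 0.07 kg.
- nail_brush_c (a point): Wooden nail brush, loose, 90 mm long (x), 36 mm wide (y), 40 mm high (z up): a rounded wooden back 18 mm thick on top of pale bristles 23 mm long. It stands on its bristles. This point is its centre, half-way up (20 mm). 0.08 kg.
- ramekin_c (a point): Small fluted white ceramic ramekin, loose, open at the top, straight-sided, 60 mm outside diameter, 45 mm high, wall 4.5 mm. This point is on its axis half-way up (22.5 mm), z up. About 0.13 kg.
- tin_a_c (a point): One of two identical small closed round aluminium tins, loose, 58 mm diameter, 40 mm high, standing lid up. This point is its centre, half-way up (20 mm), z up. Either small tin may go to either kit.
- tin_b_c (a point): The other small aluminium tin, identical: 58 mm diameter, 40 mm high, standing lid up. This point is its centre, half-way up (20 mm), z up.
- tray_two: White plastic tray with TWO bays, fixed on the bench beside the basket: 262 mm long (x), 130 mm wide (y), floor 3 mm thick, walls 4 mm thick, rim 25 mm high, one cross divider with its top 20 mm above the bench. Origin: centre of the underside, z up. Long bay: 172 (x) by 122 (y) mm, centre at x = -0.041, y = 0. Short bay: 78 (x) by 122 (y) mm, centre at x = +0.088, y = 0.
- tray_three: White plastic tray with THREE bays, fixed on the bench on the basket's other side. Outline, floor, rim and walls as the two-bay tray; two dividers, tops at 20 mm. Origin: centre of the underside, z up. Each bay is 122 mm in y, centre y = 0. Wide end bay: 90 mm in x, centre x = -0.082 (lengthways in it is along y). Middle bay: 78 mm, centre x = +0.006. Last bay: 78 mm, centre x = +0.088.
- basket: Steel wire pull-out basket, lifted on to the bench, fixed: 415 (x) by 360 (y) mm, sides 61 mm high, with a dark rubber liner, top 8 mm above the bench, on which all the stock stands. Origin: centre of the underside. Small round things and the nail brush stand in its near part, scraper and dish brush lie across it behind them; a bar of soap and a sink plug (both low) lie beyond x = +0.12.
- big_tin: The big closed aluminium tin, a larger and taller one of the same make as the small tins, loose, 74 mm diameter, 62 mm high; not part of a kit, it stays in the basket. Origin: centre of its underside.
- dish_brush: Wooden dish brush with a round head and stick handle, about 145 mm long, 42 mm wide at the head, 33 mm high, lying bristles down; not part of a kit. Origin: under the middle of its length at its underside, x points to the head, whose centre is 45 mm ahead.
Things that resemble listed ones, but are neither listed nor needed, are in the scene too. Leave any purple or yellow look-alike of the part that bears nail_brush_c alone. There is more than one size of the part that bears scraper_c; the job needs the smaller.

How it is judged:
By the outcome, as a careful person would: the job done as asked, in the order asked, and still so for the second after the job is handed in, with the robot touching nothing.
It also fails if it takes over 112 s, if anything falls off the work surface, if the arm or the gripper's body presses on something with over 40 N, if the wrist force passes 120 N, or if a joint passes its speed limit or range.

## Working session

There is one attempt and no reset: what is moved stays moved. The work goes in short steps, Python scripts to look and compute and a tool call to move; the robot and the scene stay as the last step left them, time stands still between calls to the robot, and variables do not carry over. Pictures are saved under pics/ and viewed, and the job is handed in when it is done.

Besides the shell and the picture viewer there is one more tool, called after "Call:" in YAML: its name, and indented under it one key for each argument. carry_out: Moves the arm, as the interface text tells. Its arguments: {"type":"object","properties":{"grip":{"type":"array"},"slide":{"type":"array"},"twist":{"type":"array"}},"required":["grip","slide","twist"]}

```bash
ls; mkdir -p pics
python3 - <<'E'
from rig import bot
import cv2,numpy as np
s=bot.read_state(); print(s)
for n in ["scene","top","wrist"]:
    c=bot.capture(n); cv2.imwrite(f"pics/{n}0.png",c["color"][:,:,::-1]); np.savez(f"pics/{n}0.npz",**c)
    print(n,{k:v for k,v in c.items() if k not in("color","depth")})
E
```

```text
pics
{'time_s': 0.0, 'joint_positions': array([ 6.67210546e+01,  3.02797263e+01,  8.21574026e+01, -2.22764639e-03,
        6.76878743e+01, -1.02254600e+01]), 'qvel': array([-0.11026786, -0.06978087,  0.08361591,  0.00242947, -0.04304455,
        0.02801603]), 'tau': array([ 1.04007500e-03, -4.40048504e+01, -1.76588416e+01,  6.33240142e-02,
        5.81604440e-02, -1.65644879e-04]), 'position': array([0.14082882, 0.60816889, 0.22155783]), 'tcp_rot': array([[-9.74162846e-01,  2.25845217e-01, -8.29190633e-04],
       [ 2.25846464e-01,  9.74160819e-01, -2.01832067e-03],
       [ 3.51936957e-04, -2.15344278e-03, -9.99997619e-01]]), 'force': array([-0.51216969, -0.79254499,  0.54940109]), 'moment': array([ 0.02105645, -0.02189422,  0.0125944 ]), 'opening': 0.999892780204365}
scene {'fx': 403.69124344834677, 'fy': 403.69124344834677, 'cx': 323.8415642420016, 'cy': 198.60789703387638, 'position': array([ 1.15122031, -0.47029771,  0.85755878]), 'rotation': array([[ 5.34726601e-01, -5.63185547e-01,  6.29991668e-01],
       [ 8.45025107e-01,  3.56533950e-01, -3.98517391e-01],
       [-1.74182710e-04,  7.45456627e-01,  6.66554114e-01]])}
top {'fx': 374.83051193603455, 'fy': 374.83051193603455, 'cx': 320.6967622415506, 'cy': 195.2856011894658, 'position': array([ 0.26837329, -0.00340716,  1.07806414]), 'rotation': array([[ 0.01873811,  0.99077511, -0.1342146 ],
       [-0.99975974,  0.02009423,  0.00875656],
       [ 0.01137272,  0.13401827,  0.9909136 ]])}
wrist {'fx': 309.70691628693146, 'fy': 309.70691628693146, 'cx': 319.37369390329314, 'cy': 206.41996704390624, 'T_tool_cam': array([[ 1.27222546e-04,  9.61479388e-01,  2.74877010e-01,
         7.42502435e-02],
       [ 9.99999844e-01,  2.73871704e-05, -5.58630660e-04,
        -1.72867341e-04],
       [-5.44639968e-04,  2.74877038e-01, -9.61479234e-01,
        -1.61793188e-01],
       [ 0.00000000e+00,  0.00000000e+00,  0.00000000e+00,
         1.00000000e+00]])}
```

View pics/scene0.png

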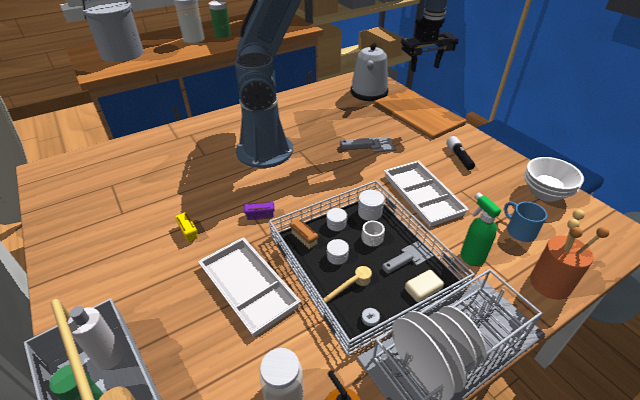

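View pics/top0.png

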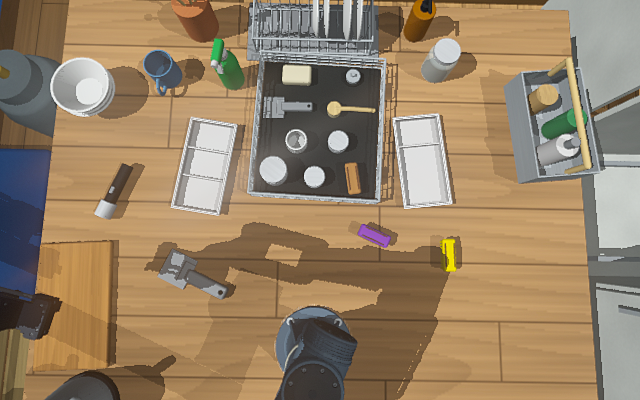

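View pics/wrist0.png

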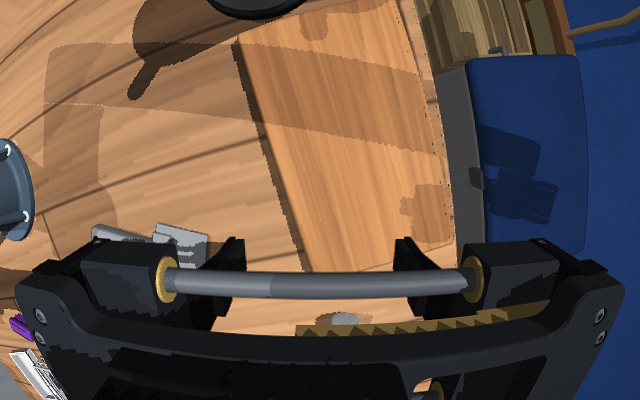

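The overview shows the basket at top-view (318,130). The three-bay tray is on the left at (205,165) and the two-bay tray on the right at (423,160). Next I'll enlarge this area.

```bash
cat > h.py <<'E'
import numpy as np,cv2
def load(n): return dict(np.load(f"pics/{n}.npz"))
def ray(c,u,v):
    d=np.array([(u-c["cx"])/c["fx"],-(v-c["cy"])/c["fy"],-1.0]); return c["rotation"]@d
def atz(c,u,v,z):
    d=ray(c,u,v); p=c["position"]; return p+d*(z-p[2])/d[2]
def proj(c,P):
    q=c["rotation"].T@(np.asarray(P)-c["position"]); return c["cx"]-c["fx"]*q[0]/q[2], c["cy"]+c["fy"]*q[1]/q[2]
def cloud(c):
    d=c["depth"];h,w=d.shape;u,v=np.meshgrid(np.arange(w),np.arange(h))
    q=np.stack([(u-c["cx"])/c["fx"]*d,-(v-c["cy"])/c["fy"]*d,-d],-1)
    return q@c["rotation"].T+c["position"]
def crop(c,x0,x1,y0,y1,k,fn):
    im=cv2.resize(c["color"][y0:y1,x0:x1,::-1],None,fx=k,fy=k,interpolation=cv2.INTER_CUBIC)
    for u in range((x0+9)//10*10,x1,10): cv2.putText(im,str(u),(int((u-x0+.5)*k)-8,8),0,.3,(0,255,255),1);cv2.line(im,(int((u-x0+.5)*k),10),(int((u-x0+.5)*k),15),(0,255,255),1)
    for v in range((y0+9)//10*10,y1,10): cv2.putText(im,str(v),(0,int((v-y0+.5)*k)+3),0,.3,(0,255,255),1);cv2.line(im,(20,int((v-y0+.5)*k)),(25,int((v-y0+.5)*k)),(0,255,255),1)
    cv2.imwrite(fn,im)
E
python3 - <<'E'
from h import *
c=load("top0")
crop(c,240,395,50,205,3.85,"pics/t_b.png")
crop(c,165,245,110,220,5.3,"pics/t_3.png")
crop(c,385,465,105,215,5.3,"pics/t_2.png")
P=cloud(c)
for n,(u,v) in dict(ram=(296,140),tinA=(338,141),tinB=(314,176),big=(273,170),nb=(352,178),scr=(295,105),soap=(297,75),liner=(320,115)).items():
    print(n,P[v,u].round(4))
E
```

```text
ram [0.5749 0.0626 0.0107]
tinA [ 0.5636 -0.0585  0.0492]
tinB [0.4614 0.0072 0.0506]
big [0.4726 0.1198 0.0672]
nb [ 0.4586 -0.0991  0.0467]
scr [0.6744 0.0672 0.0298]
soap [0.7638 0.0635 0.036 ]
liner [ 0.654  -0.0063  0.0069]
```

View pics/t_b.png

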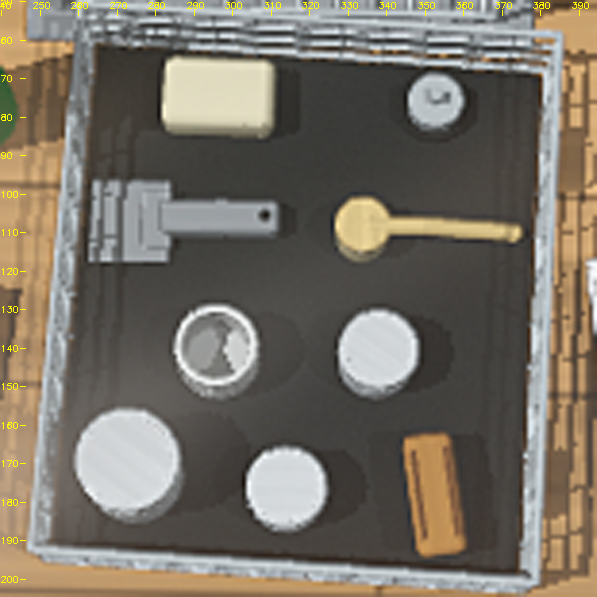

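View pics/t_3.png

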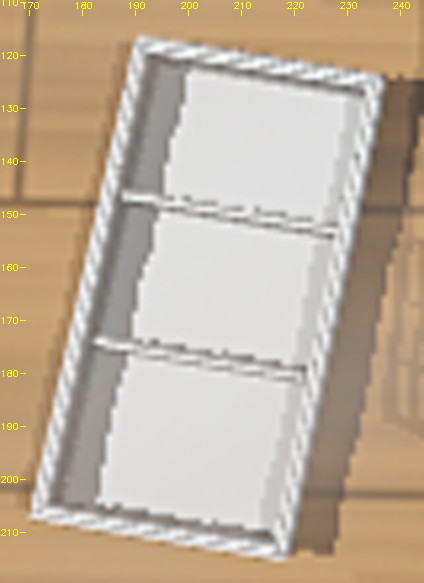

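View pics/t_2.png

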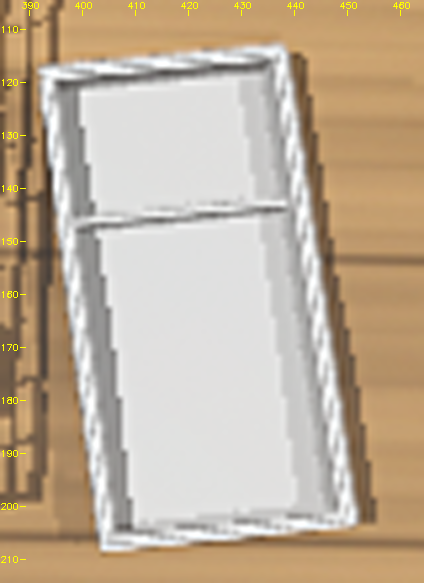

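The basket crop shows these parts:
- Scraper at (285,107), blade to the left
- Ramekin at (295,139)
- Small tins at (338,140) and (314,176)
- Big tin at (273,168)
- Nail brush (brown) at (351,178)
- Dish brush at (350,108)

The possible mix-ups are the larger scraper on the bench (195,275), the purple brush (374,235), the yellow brush (448,253), and the big tin for a small tin. I'll measure everything now, including both scrapers' lengths.

Run:
```python
from h import *
c=load("top0"); s=load("scene0")
P=cloud(c)
def comp(z0,z1,x,y,nm,cam=c,Pc=P,r=0.09):
    m=((Pc[...,2]>z0)&(Pc[...,2]<z1)&(np.hypot(Pc[...,0]-x,Pc[...,1]-y)<r)).astype(np.uint8)
    n,l,st,ce=cv2.connectedComponentsWithStats(m)
    best=min(range(1,n),key=lambda i: 1e9 if st[i,4]<30 else np.hypot(*(Pc[l==i][:,:2].mean(0)-[x,y])))
    q=Pc[l==best]; rect=cv2.minAreaRect((q[:,:2]*1000).astype(np.float32))
    print(nm,"n",len(q),"mean",q.mean(0).round(4),"rect(mm)",[np.round(t,1) for t in rect])
Ps=cloud(s)
for cam,Pc,t in((c,P,"top"),(s,Ps,"scn")):
    print(t)
    comp(.04,.058,.5636,-.0585,"tinA",cam,Pc,.05)
    comp(.04,.058,.4614,.0072,"tinB",cam,Pc,.05)
    comp(.03,.06,.575,.0626,"ram",cam,Pc,.045)
    comp(.025,.058,.4586,-.0991,"brush",cam,Pc,.065)
    comp(.02,.04,.6744,.0672,"scr handle",cam,Pc,.1)
    comp(.011,.04,.6744,.0672,"scr all",cam,Pc,.12)
    comp(.055,.08,.4726,.1198,"big",cam,Pc,.06)
# big scraper
pts=[(162,262),(230,292)]
print("bench scraper",[atz(c,u,v,.015).round(3) for u,v in pts])
def cv(x,y,k,x0,y0): return x/k+x0-.5,y/k+y0-.5
for n,x,y,z in [("tinA",378,350,.048),("tinB",287,486,.048),("ram",215,345,.053),("brush",434,494,.048),("scr end",278,217,.028),("scr blade L",90,222,.013),("sc blade corner TL",92,180,.013),("BL",88,262,.013),("TR",170,179,.013),("BR",168,263,.013)]:
    print(n,atz(c,*cv(x,y,3.85,240,50),z)[:2].round(4))
def tray(pts,x0,y0):
    Q=np.array([atz(c,*cv(x,y,5.3,x0,y0),.025)[:2] for x,y in pts]); print(Q.round(4).tolist())
    print("centre",Q.mean(0).round(4),"sides",[np.linalg.norm(Q[i]-Q[i-1]).round(4) for i in range(4)])
    a=Q[0]+Q[1]-Q[2]-Q[3]; print("axis ang",np.degrees(np.arctan2(a[1],a[0])))
print("3");tray([(140,38),(382,77),(286,557),(32,518)],165,110)
print("2");tray([(42,67),(285,45),(356,524),(102,550)],385,105)
```

```text
top
tinA n 322 mean [ 0.565  -0.0575  0.0477] rect(mm) [array([566. , -57.2]), array([56.1, 54.1]), np.float64(0.3)]
tinB n 332 mean [0.461  0.0081 0.0481] rect(mm) [array([461.4,   8. ]), array([55.5, 56.4]), np.float64(18.3)]
ram n 180 mean [0.5632 0.0616 0.0463] rect(mm) [array([563.5,  61.8]), array([58.9, 58.6]), np.float64(49.9)]
brush n 405 mean [ 0.4577 -0.0998  0.0469] rect(mm) [array([ 459.5, -100.4]), array([90.1, 36.5]), np.float64(8.8)]
scr handle n 265 mean [0.6722 0.0636 0.027 ] rect(mm) [array([673. ,  64.5]), array([27.3, 88.2]), np.float64(2.1)]
scr all n 648 mean [0.6719 0.0998 0.0197] rect(mm) [array([676.4,  90.4]), array([ 66.4, 145.3]), np.float64(2.4)]
big n 574 mean [0.4737 0.1207 0.0698] rect(mm) [array([474.5, 121.3]), array([72.7, 72.1]), np.float64(27.3)]
scn
tinA n 321 mean [ 0.5709 -0.062   0.049 ] rect(mm) [array([567.4, -59.6]), array([53.4, 58.2]), np.float64(57.2)]
tinB n 259 mean [0.4667 0.0034 0.049 ] rect(mm) [array([463.3,   4.6]), array([54.8, 59.7]), np.float64(56.7)]
ram n 305 mean [0.5688 0.0576 0.0449] rect(mm) [array([568.6,  58.4]), array
[... 530 characters left out ...]
, 0.015]), array([0.138, 0.232, 0.015])]
tinA [ 0.5656 -0.0576]
tinB [0.4626 0.0071]
ram [0.5653 0.0619]
brush [ 0.4589 -0.0997]
scr end [0.6736 0.0185]
scr blade L [0.672 0.163]
sc blade corner TL [0.7058 0.1628]
BL [0.6401 0.1633]
TR [0.708  0.1028]
BR [0.6407 0.1022]
3
[[0.6339, 0.3687], [0.6147, 0.2353], [0.3505, 0.2732], [0.3686, 0.4086]]
centre [0.4919 0.3214] sides [np.float64(0.2683), np.float64(0.1348), np.float64(0.2669), np.float64(0.1366)]
axis ang -8.350177026624332
2
[[0.6458, -0.2181], [0.6615, -0.3529], [0.3954, -0.3848], [0.3787, -0.2483]]
centre [ 0.5204 -0.3011] sides [np.float64(0.2688), np.float64(0.1357), np.float64(0.268), np.float64(0.1375)]
axis ang 6.646315846946762
```

```bash
cat >> h.py <<'E'
def plan(x,y,z,yaw,dmax=40,n=12):
    """rows for target TCP, jaw (tool y) yaw in deg; prints slide/twist from measured state"""
    from rig import bot
    from scipy.spatial.transform import Rotation as R
    s=bot.read_state(); T=s["tcp_rot"]; p=s["position"]
    a=np.radians(yaw); yv=np.array([np.cos(a),np.sin(a),0]); zv=np.array([0,0,-1.]); xv=np.cross(yv,zv)
    G=np.stack([xv,yv,zv],1)
    rv=R.from_matrix(T.T@G).as_rotvec(); d=T.T@(np.array([x,y,z])-p)*1000
    j=s["joint_positions"]; cur=np.degrees(np.arctan2(T[1,1],T[0,1]))
    print("t %.2f pos %s yaw %.1f open %.3f F %s j6 %.0f"%(s["time_s"],p.round(4),cur,s["opening"],s["force"].round(1),j[5]))
    print("slide total in tool axes now (mm)",d.round(1),"twist total",rv.round(3))
    # after turning first: slide in goal frame
    print("slide in goal axes",(G.T@(np.array([x,y,z])-p)*1000).round(1))
E
python3 - <<'E'
from h import *
c=load("top0")
for x,y in((30,550),(530,580),(60,30),(562,35)): print(atz(c,x/3.85+239.5,y/3.85+49.5,.061).round(3))
plan(.6725,.0815,.16,2)
E
```

```text
[0.41  0.188 0.061]
[ 0.396 -0.167  0.061]
[0.803 0.184 0.061]
[ 0.808 -0.192  0.061]
t 0.15 pos [0.1409 0.6083 0.2218] yaw 77.0 open 1.001 F [-0.9 -0.2  0.1] j6 -10
slide total in tool axes now (mm) [-636.9 -393.1   62.3] twist total [-2.000e-03  1.000e-03  1.308e+00]
slide in goal axes [-545.1  512.9   61.8]
```

Call:
carry_out:
  grip: [0.15,0.15,0.15,0.15,0.15,0.15,0.15,0.15,0.15,0.15,0.15,0.15]
  slide:
    - [-40,-24,0]
    - [-40,-24,0]
    - [-40,-24,0]
    - [-40,-24,0]
    - [-40,-24,0]
    - [-40,-24,0]
    - [-40,-24,0]
    - [-40,-24,0]
    - [-40,-24,0]
    - [-40,-24,0]
    - [-40,-24,0]
    - [-40,-24,0]
  twist:
    - [0,0,0]
    - [0,0,0]
    - [0,0,0]
    - [0,0,0]
    - [0,0,0]
    - [0,0,0]
    - [0,0,0]
    - [0,0,0]
    - [0,0,0]
    - [0,0,0]
    - [0,0,0]
    - [0,0,0]

```text
time_s: 1.35
position: [0.5537, 0.2112, 0.218]
tcp_rot: [[-0.977, 0.214, -0.004], [0.214, 0.977, 0.0], [0.004, -0.001, -1.0]]
force: [0.2, 0.1, 0.1]
opening: 0.574
```

```bash
python3 -c "
from h import *
plan(.6725,.0815,.16,2)"
```

```text
t 1.35 pos [0.5537 0.2112 0.218 ] yaw 77.7 open 0.574 F [0.2 0.1 0.1] j6 -68
slide total in tool axes now (mm) [-144.  -101.3   57.5] twist total [-0.003 -0.003  1.321]
slide in goal axes [-133.7  114.2   58. ]
```

Call:
carry_out:
  grip: [0.15,0.15,0.15,0.15,0.15,0.15,0.15,0.15,0.15,0.15]
  slide:
    - [-40,-28,0]
    - [-40,-28,0]
    - [-40,-28,0]
    - [0,0,0]
    - [0,0,0]
    - [0,0,0]
    - [0,0,0]
    - [0,0,0]
    - [0,0,0]
    - [0,0,0]
  twist:
    - [0,0,0]
    - [0,0,0.05]
    - [0,0,0.1]
    - [0,0,0.15]
    - [0,0,0.15]
    - [0,0,0.15]
    - [0,0,0.15]
    - [0,0,0.15]
    - [0,0,0.15]
    - [0,0,0.15]

```text
time_s: 2.35
position: [0.6574, 0.0886, 0.2119]
tcp_rot: [[-0.147, 0.989, -0.008], [0.989, 0.147, -0.001], [0.001, -0.008, -1.0]]
force: [1.0, -0.0, -0.1]
opening: 0.577
```

Run:
```python
from h import *
from rig import bot
plan(.6725,.0815,.16,2)
print(bot.read_state()["joint_positions"].round(1))
s=bot.read_state(); c=bot.capture("wrist"); cv2.imwrite("pics/w1.png",c["color"][:,:,::-1])
c=bot.capture("top");cv2.imwrite("pics/t1.png",c["color"][:,:,::-1])
```

```text
t 2.35 pos [0.6574 0.0886 0.2119] yaw 8.5 open 0.577 F [ 1.  -0.  -0.1] j6 -10
slide total in tool axes now (mm) [-9.2 14.3 51.8] twist total [-0.008 -0.     0.113]
slide in goal axes [-7.6 14.8 51.9]
[ -1.9  34.1  76.4  -0.1  70.  -10.4]
```

View pics/w1.png

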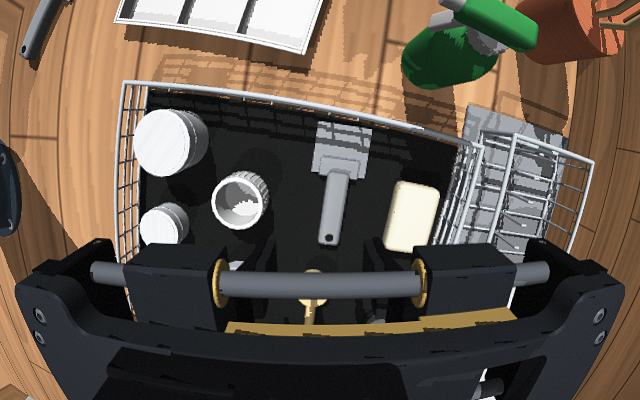

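The wrist view shows the basket scraper: handle end about (328,246), blade front about (344,122), with the soap to its right at (412,215). I'll use this view to refine the measurement.

```bash
cat >> h.py <<'E'
def wray(c,s,u,v):
    dx,dy=u-c["cx"],v-c["cy"]; r=np.hypot(dx,dy); th=r/c["fx"]
    d=np.array([np.sin(th)*dx/r,-np.sin(th)*dy/r,-np.cos(th)])
    T=c["T_tool_cam"]; o=s["tcp_rot"]@T[:3,3]+s["position"]; return o, s["tcp_rot"]@T[:3,:3]@d
def watz(c,s,u,v,z):
    o,d=wray(c,s,u,v); return (o+d*(z-o[2])/d[2])
def snap(name,fn):
    from rig import bot
    s=bot.read_state(); c=bot.capture(name); cv2.imwrite(f"pics/{fn}.png",c["color"][:,:,::-1])
    c.update({k:np.array(s[k]) for k in("position","tcp_rot")} if name=="wrist" else {}); np.savez(f"pics/{fn}.npz",**c); return c
E
python3 - <<'E'
from h import *
from rig import bot
c=snap("wrist","w2"); s=c
print(s["position"])
crop(c,280,400,100,260,3.7,"pics/w2c.png")
for n,u,v,z in(("hend",328,246,.028),("blade",344,122,.013),("tinB top",163,222,.048),("ram",239,200,.053),("big",167,142,.07)): print(n,watz(c,s,u,v,z).round(4))
E
```

```text
[0.65742848 0.08859173 0.21189041]
hend [0.6785 0.0174 0.028 ]
blade [0.6735 0.1651 0.013 ]
tinB top [0.4739 0.0212 0.048 ]
ram [0.5714 0.0655 0.053 ]
big [0.4879 0.122  0.07  ]
```

View pics/w2c.png

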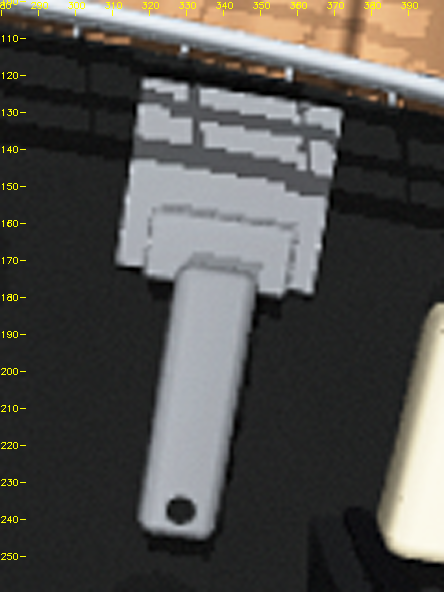

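Call:
carry_out:
  grip: [0.15,0.15,0.15,0.15]
  slide:
    - [0,0,0]
    - [-6,16,20]
    - [0,0,30]
    - [0,0,30]
  twist:
    - [0,0,0.11]
    - [0,0,0]
    - [0,0,0]
    - [0,0,0]

```text
time_s: 2.9
position: [0.6781, 0.0834, 0.1357]
tcp_rot: [[-0.057, 0.998, 0.005], [0.998, 0.057, -0.001], [-0.002, 0.005, -1.0]]
force: [-0.1, 0.1, 0.1]
opening: 0.577
```

Run:
```python
from h import *
plan(.6745,.0825,.012,2)
c=snap("wrist","w3")
```

```text
t 2.90 pos [0.6781 0.0834 0.1357] yaw 3.3 open 0.577 F [-0.1  0.1  0.1] j6 -6
slide total in tool axes now (mm) [ -0.5  -4.2 123.7] twist total [0.005 0.001 0.022]
slide in goal axes [ -0.8  -3.6 123.7]
```

View pics/w3.png

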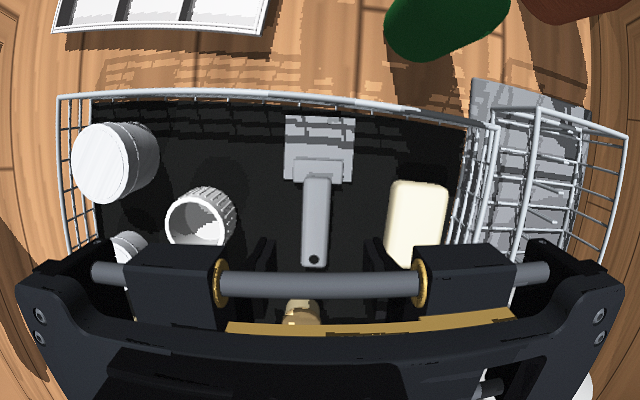

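Call:
carry_out:
  grip: [0.15,0.15,0.15,0.15,0.15,0.15]
  slide:
    - [0,-3,30]
    - [0,-1,35]
    - [0,0,30]
    - [0,0,15]
    - [0,0,6]
    - [0,0,2]
  twist:
    - [-0.005,0,0.02]
    - [0,0,0]
    - [0,0,0]
    - [0,0,0]
    - [0,0,0]
    - [0,0,0]

```text
time_s: 3.55
position: [0.6721, 0.083, 0.0098]
tcp_rot: [[-0.049, 0.999, 0.001], [0.999, 0.049, -0.001], [-0.001, 0.001, -1.0]]
force: [0.2, 0.7, -0.1]
opening: 0.579
```

Run:
```python
from h import *
plan(.6745,.0825,.012,2)
```

```text
t 3.55 pos [0.6721 0.083  0.0098] yaw 2.8 open 0.579 F [ 0.2  0.7 -0.1] j6 -5
slide total in tool axes now (mm) [-0.7  2.4 -2.2] twist total [0.001 0.001 0.014]
slide in goal axes [-0.6  2.4 -2.2]
```

Now at grasp height with no contact. I'll raise slightly, close, then lift.

Call:
carry_out:
  grip: [0.15,-1,-1,-1,-1,-1]
  slide:
    - [0,2,-2]
    - [0,0,0]
    - [0,0,0]
    - [0,0,0]
    - [0,0,0]
    - [0,0,0]
  twist:
    - [0,0,0.01]
    - [0,0,0]
    - [0,0,0]
    - [0,0,0]
    - [0,0,0]
    - [0,0,0]

```text
time_s: 4.15
position: [0.6784, 0.0832, 0.0182]
tcp_rot: [[-0.04, 0.999, 0.012], [0.999, 0.04, -0.001], [-0.002, 0.011, -1.0]]
force: [-0.5, 0.9, -0.8]
opening: 0.296
```

Call:
carry_out:
  grip: [-1,-1,-1,-1,-1,-1,-1,-1]
  slide:
    - [0,0,-10]
    - [0,0,-25]
    - [0,0,-35]
    - [0,0,-35]
    - [0,0,-35]
    - [0,0,-15]
    - [0,0,0]
    - [0,0,0]
  twist:
    - [0,0,0]
    - [0,0,0]
    - [0,0,0]
    - [0,0,0]
    - [0,0,0]
    - [0,0,0]
    - [0,0,0]
    - [0,0,0]

```text
time_s: 4.95
position: [0.6752, 0.0834, 0.1811]
tcp_rot: [[-0.04, 0.999, 0.009], [0.999, 0.04, -0.001], [-0.002, 0.009, -1.0]]
force: [0.5, 0.8, -0.9]
opening: 0.294
```

Run:
```python
from h import *
plan(.4722,-.3067,.15,-83.35)
c=snap("wrist","w4"); c=snap("scene","s4")
```

```text
t 4.95 pos [0.6752 0.0834 0.1811] yaw 2.3 open 0.294 F [ 0.5  0.8 -0.9] j6 -5
slide total in tool axes now (mm) [-381.7 -218.7   29.7] twist total [ 0.008 -0.005  1.495]
slide in goal axes [-246.8  364.    31.1]
```

View pics/w4.png

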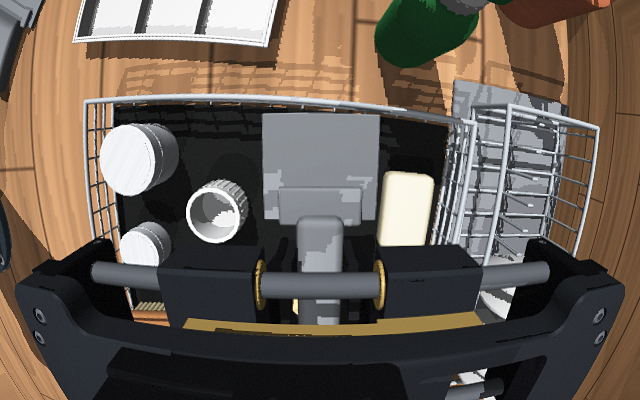

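View pics/s4.png

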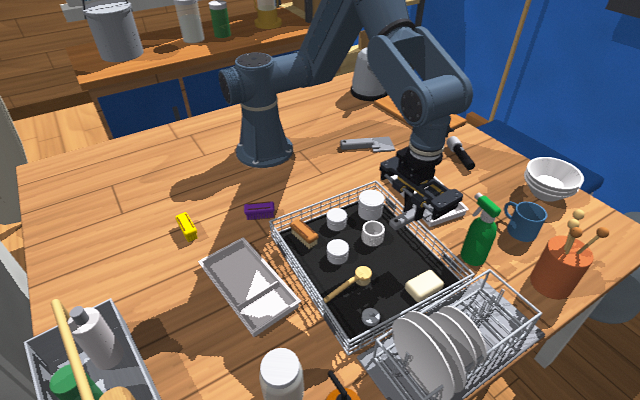

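Call:
carry_out:
  grip: [-1,-1,-1,-1,-1,-1,-1,-1,-1,-1,-1]
  slide:
    - [-25,-14,0]
    - [-38,-22,0]
    - [-38,-22,0]
    - [-38,-22,0]
    - [-38,-22,0]
    - [-38,-22,0]
    - [-38,-22,0]
    - [-38,-22,0]
    - [-38,-22,0]
    - [-38,-22,0]
    - [-15,-9,0]
  twist:
    - [0,0,0]
    - [0,0,0]
    - [0,0,0]
    - [0,0,0]
    - [0,0,0]
    - [0,0,0]
    - [0,0,0]
    - [0,0,0]
    - [0,0,0]
    - [0,0,0]
    - [0,0,0.1]

```text
time_s: 6.15
position: [0.4562, -0.3145, 0.161]
tcp_rot: [[0.054, 0.998, -0.018], [0.998, -0.054, 0.013], [0.012, -0.019, -1.0]]
force: [0.0, -1.0, -0.9]
opening: 0.295
```

Call:
carry_out:
  grip: [-1,-1,-1,-1,-1,-1,-1,-1,-1,-1]
  slide:
    - [0,0,0]
    - [0,0,0]
    - [0,0,0]
    - [0,0,0]
    - [0,0,0]
    - [0,0,0]
    - [0,0,0]
    - [0,0,0]
    - [0,0,0]
    - [0,0,0]
  twist:
    - [0,0,0.15]
    - [0,0,0.15]
    - [0,0,0.15]
    - [0,0,0.15]
    - [0,0,0.15]
    - [0,0,0.15]
    - [0,0,0.15]
    - [0,0,0.15]
    - [0,0,0.12]
    - [0,0,0.05]

```text
time_s: 7.15
position: [0.4458, -0.3126, 0.1449]
tcp_rot: [[0.99, 0.136, -0.041], [0.137, -0.99, 0.036], [-0.035, -0.041, -0.999]]
force: [0.3, 0.2, -0.7]
opening: 0.289
```

Run:
```python
from h import *
plan(.4722,-.3067,.10,-83.35)
c=snap("wrist","w5")
```

```text
t 7.15 pos [ 0.4458 -0.3126  0.1449] yaw -82.2 open 0.289 F [ 0.3  0.2 -0.7] j6 36
slide total in tool axes now (mm) [28.5 -0.4 43.9] twist total [-0.041  0.036  0.021]
slide in goal axes [26.9 -2.8 44.9]
```

View pics/w5.png

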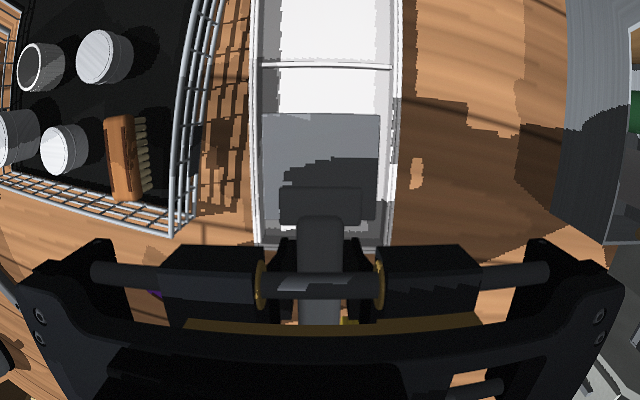

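Call:
carry_out:
  grip: [-1,-1,-1,-1,-1]
  slide:
    - [0,0,0]
    - [14,-1,10]
    - [13,-1,20]
    - [0,0,15]
    - [0,0,0]
  twist:
    - [-0.04,0.036,0.02]
    - [0,0,0]
    - [0,0,0]
    - [0,0,0]
    - [0,0,0]

```text
time_s: 7.7
position: [0.4736, -0.3055, 0.0928]
tcp_rot: [[0.993, 0.12, -0.005], [0.12, -0.993, 0.006], [-0.004, -0.007, -1.0]]
force: [0.7, -0.5, -0.2]
opening: 0.297
```

Run:
```python
from h import *
plan(.4722,-.3067,.05,-83.35)
c=snap("wrist","w6");snap("top","t6")
crop(load("t6"),380,470,100,215,5,"pics/t6c.png")
```

```text
t 7.70 pos [ 0.4736 -0.3055  0.0928] yaw -83.1 open 0.297 F [ 0.7 -0.5 -0.2] j6 39
slide total in tool axes now (mm) [-1.3  1.3 42.8] twist total [-0.007  0.004  0.004]
slide in goal axes [-1.5  1.  42.8]
```

View pics/w6.png

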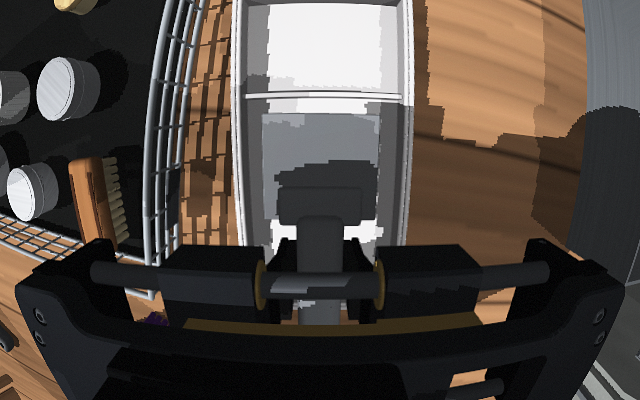

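View pics/t6c.png

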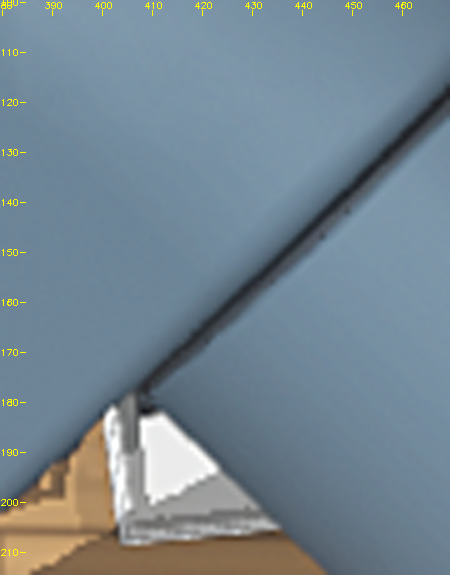

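The blade sits aligned and central in the long bay. The divider is at v≈96 and the blade front at v≈113. I'll check the divider position with the wrist camera.

Run:
```python
from h import *
c=load("w6")
print(watz(c,c,326.5,96,.02), watz(c,c,239,50,.025),watz(c,c,407.5,50,.025), watz(c,c,234,100,.025),watz(c,c,413,100,.025))
```

```text
[ 0.56789702 -0.29939449  0.02      ] [ 0.59708696 -0.23025633  0.025     ] [ 0.61248877 -0.3548855   0.025     ] [ 0.55831547 -0.2310255   0.025     ] [ 0.57471547 -0.36377894  0.025     ]
```

Call:
carry_out:
  grip: [-1,-1,-1,-1,-1]
  slide:
    - [-1,1,20]
    - [0,0,25]
    - [0,0,15]
    - [0,0,6]
    - [0,0,3]
  twist:
    - [-0.007,0.004,0]
    - [0,0,0]
    - [0,0,0]
    - [0,0,0]
    - [0,0,0]

```text
time_s: 8.3
position: [0.4778, -0.3114, 0.0272]
tcp_rot: [[0.993, 0.121, 0.01], [0.121, -0.993, -0.01], [0.009, 0.011, -1.0]]
force: [0.5, -0.1, -0.9]
opening: 0.295
```

Run:
```python
from h import *
plan(.4722,-.3067,.012,-83.35)
c=snap("scene","s7");crop(c,180,330,200,350,4,"pics/s7c.png")
```

```text
t 8.30 pos [ 0.4778 -0.3114  0.0272] yaw -83.1 open 0.295 F [ 0.5 -0.1 -0.9] j6 39
slide total in tool axes now (mm) [-5.1 -5.5 15.1] twist total [ 0.011 -0.009  0.005]
slide in goal axes [-5.  -5.3 15.2]
```

View pics/s7c.png

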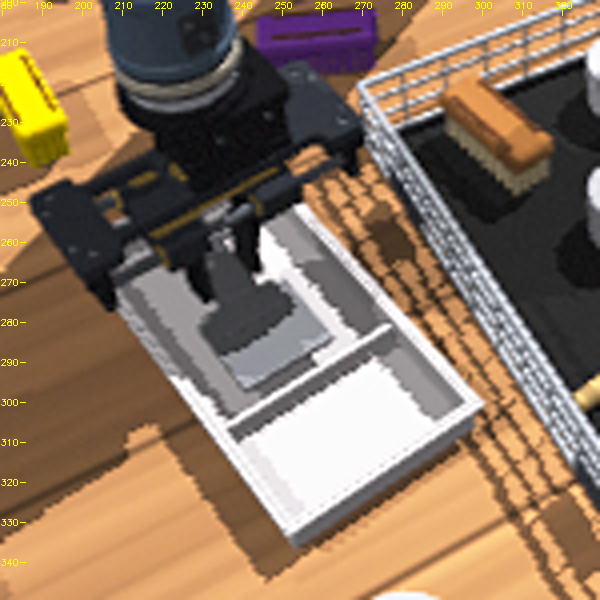

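Call:
carry_out:
  grip: [-1,-1,-1,-1]
  slide:
    - [-5,-5,5]
    - [0,0,5]
    - [0,0,2]
    - [0,0,0]
  twist:
    - [0.011,-0.009,0.005]
    - [0,0,0]
    - [0,0,0]
    - [0,0,0]

```text
time_s: 8.75
position: [0.4729, -0.3078, 0.0164]
tcp_rot: [[0.993, 0.115, 0.002], [0.115, -0.993, -0.002], [0.002, 0.002, -1.0]]
force: [0.3, 0.3, -1.1]
opening: 0.298
```

Run:
```python
from h import *
plan(.4722,-.3067,.012,-83.35)
```

```text
t 8.75 pos [ 0.4729 -0.3078  0.0164] yaw -83.4 open 0.298 F [ 0.3  0.3 -1.1] j6 39
slide total in tool axes now (mm) [-0.6 -1.2  4.4] twist total [ 0.002 -0.002 -0.   ]
slide in goal axes [-0.6 -1.2  4.4]
```

Call:
carry_out:
  grip: [-1,-1,-1,-1]
  slide:
    - [0,-1,2]
    - [0,0,2]
    - [0,0,1]
    - [0,0,1]
  twist:
    - [0,0,0]
    - [0,0,0]
    - [0,0,0]
    - [0,0,0]

```text
time_s: 9.15
position: [0.4731, -0.307, 0.0127]
tcp_rot: [[0.993, 0.116, 0.003], [0.116, -0.993, -0.003], [0.002, 0.003, -1.0]]
force: [-1.9, 2.1, 7.7]
opening: 0.297
```

Run:
```python
from h import *
plan(.4722,-.3067,.010,-83.35)
c=snap("scene","s8");crop(c,190,300,220,340,5,"pics/s8c.png")
```

```text
t 9.15 pos [ 0.4731 -0.307   0.0127] yaw -83.4 open 0.297 F [-1.9  2.1  7.7] j6 39
slide total in tool axes now (mm) [-0.9 -0.4  2.7] twist total [ 0.003 -0.002 -0.   ]
slide in goal axes [-0.9 -0.4  2.7]
```

View pics/s8c.png

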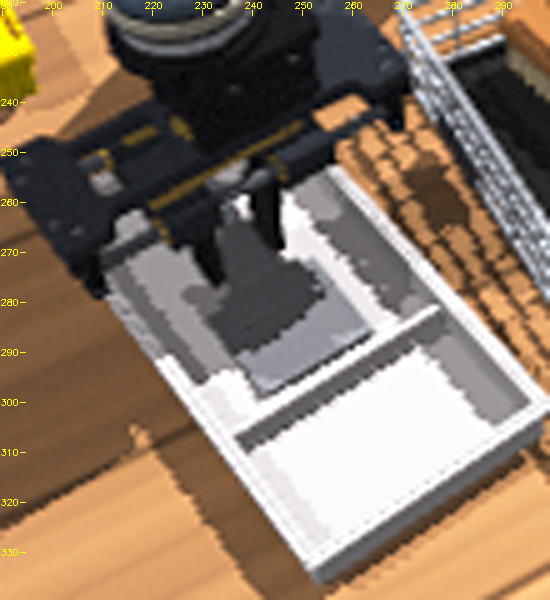

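Contact at 7.7 N and the scraper is flat on the floor. Open and rise.

Call:
carry_out:
  grip: [0.3,0.3,0.3,0.3,0.3,0.3,0.3,0.3,0.3]
  slide:
    - [0,0,-1]
    - [0,0,0]
    - [0,0,-15]
    - [0,0,-30]
    - [0,0,-35]
    - [0,0,-35]
    - [0,0,-20]
    - [0,0,0]
    - [0,0,0]
  twist:
    - [0,0,0]
    - [0,0,0]
    - [0,0,0]
    - [0,0,0]
    - [0,0,0]
    - [0,0,0]
    - [0,0,0]
    - [0,0,0]
    - [0,0,0]

```text
time_s: 10.1
position: [0.4732, -0.3068, 0.1578]
tcp_rot: [[0.993, 0.116, 0.005], [0.116, -0.993, -0.005], [0.004, 0.005, -1.0]]
force: [-0.3, 0.9, -0.6]
opening: 0.65
```

Run:
```python
from h import *
plan(.566,-.058,.12,-90)
c=snap("wrist","w9")
```

```text
t 10.10 pos [ 0.4732 -0.3068  0.1578] yaw -83.4 open 0.650 F [-0.3  0.9 -0.6] j6 39
slide total in tool axes now (mm) [ 120.8 -236.6   37. ] twist total [ 0.005 -0.005  0.116]
slide in goal axes [  92.8 -248.8   37.8]
```

View pics/w9.png

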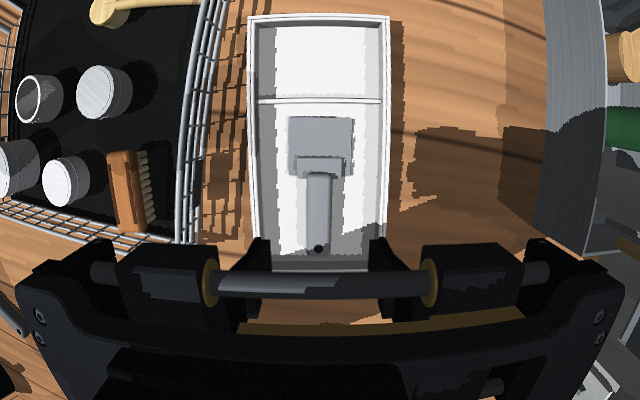

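The scraper lies flat and straight in the long bay: handle end (318,248), blade front v≈117, divider v≈100. Next is tin A, keeping the same yaw.

Call:
carry_out:
  grip: [0.75,0.75,0.75,0.75,0.75,0.75,0.75,0.75,0.75]
  slide:
    - [10,-20,0]
    - [20,-38,0]
    - [20,-38,0]
    - [20,-38,0]
    - [20,-38,0]
    - [17,-35,0]
    - [12,-25,0]
    - [2,-5,0]
    - [0,0,0]
  twist:
    - [0,0,0]
    - [0,0,0]
    - [0,0,0]
    - [0,0,0]
    - [0,0,0]
    - [0,0,0]
    - [0,0,0]
    - [0,0,0]
    - [0,0,0]

```text
time_s: 11.05
position: [0.5628, -0.0479, 0.1423]
tcp_rot: [[0.994, 0.111, -0.018], [0.111, -0.994, 0.004], [-0.017, -0.006, -1.0]]
force: [1.0, 0.2, 0.1]
opening: 0.877
```

Run:
```python
from h import *
plan(.566,-.058,.10,-83.4)
c=snap("wrist","w10")
```

```text
t 11.05 pos [ 0.5628 -0.0479  0.1423] yaw -83.6 open 0.877 F [1.  0.2 0.1] j6 68
slide total in tool axes now (mm) [ 2.8 10.6 42.2] twist total [-0.006  0.017 -0.004]
slide in goal axes [ 2.  10.4 42.3]
```

View pics/w10.png

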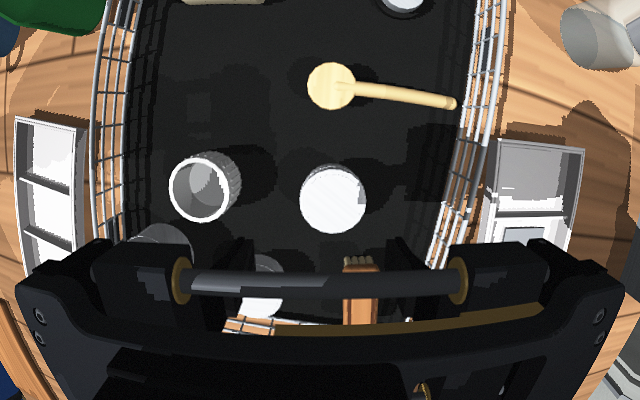

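Run:
```python
from h import *
c=load("w10")
print(watz(c,c,333,200,.048),watz(c,c,200,190,.053))
```

```text
[ 0.57128251 -0.05850571  0.048     ] [0.56889453 0.05814961 0.053     ]
```

Call:
carry_out:
  grip: [0.75,0.75,0.75,0.75,0.75,0.75,0.75]
  slide:
    - [0,0,0]
    - [4,10,15]
    - [0,0,30]
    - [0,0,35]
    - [0,0,25]
    - [0,0,8]
    - [0,0,0]
  twist:
    - [-0.006,0.017,0]
    - [0,0,0]
    - [0,0,0]
    - [0,0,0]
    - [0,0,0]
    - [0,0,0]
    - [0,0,0]

```text
time_s: 11.8
position: [0.5684, -0.0703, 0.0223]
tcp_rot: [[0.995, 0.097, 0.004], [0.097, -0.995, -0.003], [0.003, 0.003, -1.0]]
force: [0.5, 0.8, 0.2]
opening: 0.878
```

Run:
```python
from h import *
plan(.568,-.058,.02,-83.4)
```

```text
t 11.80 pos [ 0.5684 -0.0703  0.0223] yaw -84.4 open 0.878 F [0.5 0.8 0.2] j6 66
slide total in tool axes now (mm) [  0.8 -12.3   2.2] twist total [ 0.003 -0.003 -0.018]
slide in goal axes [  1.  -12.3   2.3]
```

Call:
carry_out:
  grip: [0.75,0.75,0.75]
  slide:
    - [0,-12,0]
    - [0,0,0]
    - [0,0,0]
  twist:
    - [0,0,0]
    - [0,0,0]
    - [0,0,0]

```text
time_s: 12.1
position: [0.5686, -0.0594, 0.0241]
tcp_rot: [[0.995, 0.096, 0.008], [0.096, -0.995, -0.005], [0.007, 0.005, -1.0]]
force: [-0.8, 0.0, -0.3]
opening: 0.875
```

Run:
```python
from h import *
plan(.568,-.058,.02,-83.4)
c=snap("scene","s11");crop(c,290,410,180,310,4.5,"pics/s11c.png")
```

```text
t 12.10 pos [ 0.5686 -0.0594  0.0241] yaw -84.5 open 0.875 F [-0.8  0.  -0.3] j6 68
slide total in tool axes now (mm) [-0.5 -1.5  4.1] twist total [ 0.005 -0.007 -0.019]
slide in goal axes [-0.5 -1.5  4.1]
```

View pics/s11c.png

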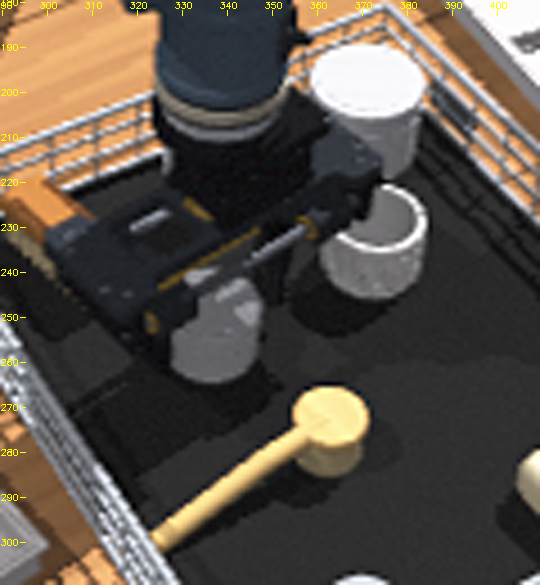

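Call:
carry_out:
  grip: [0.75,-1,-1,-1,-1,-1]
  slide:
    - [0,-1,5]
    - [0,0,0]
    - [0,0,0]
    - [0,0,0]
    - [0,0,0]
    - [0,0,0]
  twist:
    - [0.005,-0.007,0]
    - [0,0,0]
    - [0,0,0]
    - [0,0,0]
    - [0,0,0]
    - [0,0,0]

```text
time_s: 12.75
position: [0.5701, -0.0583, 0.0208]
tcp_rot: [[0.995, 0.097, 0.004], [0.097, -0.995, -0.001], [0.003, 0.002, -1.0]]
force: [-0.8, -0.2, -0.4]
opening: 0.639
```

Run:
```python
from h import *
plan(.568,-.058,.12,-83.4)
```

```text
t 12.75 pos [ 0.5701 -0.0583  0.0208] yaw -84.4 open 0.639 F [-0.8 -0.2 -0.4] j6 67
slide total in tool axes now (mm) [ -1.7  -0.4 -99.2] twist total [ 0.002 -0.003 -0.018]
slide in goal axes [ -2.   -0.5 -99.2]
```

Call:
carry_out:
  grip: [-1,-1,-1,-1,-1,-1,-1]
  slide:
    - [0,0,-10]
    - [0,0,-25]
    - [0,0,-35]
    - [0,0,-35]
    - [0,0,-20]
    - [0,0,0]
    - [0,0,0]
  twist:
    - [0,0,0]
    - [0,0,0]
    - [0,0,0]
    - [0,0,0]
    - [0,0,0]
    - [0,0,0]
    - [0,0,0]

```text
time_s: 13.45
position: [0.5681, -0.0578, 0.1517]
tcp_rot: [[0.995, 0.097, 0.001], [0.097, -0.995, -0.0], [0.001, 0.0, -1.0]]
force: [-0.8, -0.3, -1.0]
opening: 0.638
```

Run:
```python
from h import *
plan(.6078,-.292,.12,-83.4)
c=snap("wrist","w12")
```

```text
t 13.45 pos [ 0.5681 -0.0578  0.1517] yaw -84.4 open 0.638 F [-0.8 -0.3 -1. ] j6 67
slide total in tool axes now (mm) [ 16.8 236.9  31.8] twist total [ 0.    -0.001 -0.018]
slide in goal axes [ 12.5 237.2  31.7]
```

View pics/w12.png

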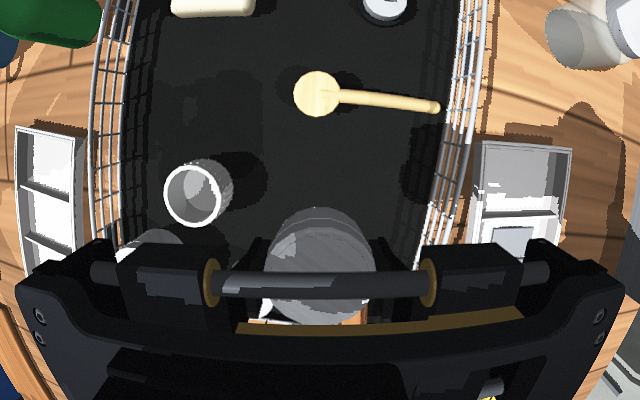

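Call:
carry_out:
  grip: [-1,-1,-1,-1,-1,-1,-1,-1,-1]
  slide:
    - [1,18,0]
    - [3,38,0]
    - [3,38,0]
    - [3,38,0]
    - [3,38,0]
    - [2,35,0]
    - [2,20,0]
    - [0,5,0]
    - [0,0,0]
  twist:
    - [0,0,-0.018]
    - [0,0,0]
    - [0,0,0]
    - [0,0,0]
    - [0,0,0]
    - [0,0,0]
    - [0,0,0]
    - [0,0,0]
    - [0,0,0]

```text
time_s: 14.4
position: [0.6034, -0.287, 0.1318]
tcp_rot: [[0.993, 0.117, -0.027], [0.118, -0.993, 0.016], [-0.025, -0.019, -1.0]]
force: [-0.7, -0.2, -0.5]
opening: 0.636
```

Run:
```python
from h import *
plan(.6078,-.292,.06,-83.4)
c=snap("wrist","w13")
```

```text
t 14.40 pos [ 0.6034 -0.287   0.1318] yaw -83.3 open 0.636 F [-0.7 -0.2 -0.5] j6 48
slide total in tool axes now (mm) [ 5.5  6.8 71.6] twist total [-0.019  0.025  0.003]
slide in goal axes [ 3.7  5.5 71.8]
```

View pics/w13.png

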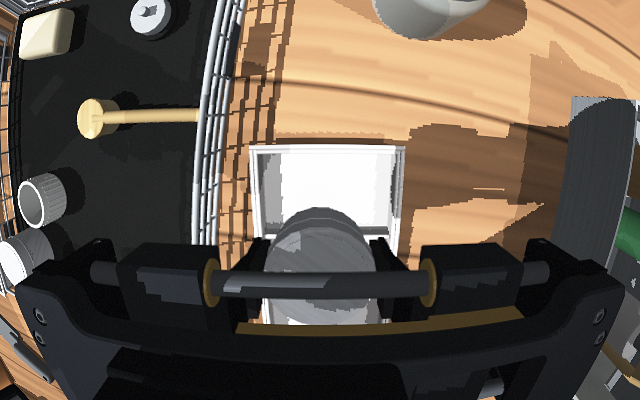

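Run:
```python
from h import *
c=load("w13")
print(watz(c,c,327,147,.025),watz(c,c,251,147,.025),watz(c,c,404,147,.025))
```

```text
[ 0.65416828 -0.28600023  0.025     ] [ 0.64702896 -0.21971861  0.025     ] [ 0.66356534 -0.35308242  0.025     ]
```

Call:
carry_out:
  grip: [-1,-1,-1,-1,-1,-1]
  slide:
    - [0,0,0]
    - [4,0,0]
    - [0,0,20]
    - [0,0,30]
    - [0,0,15]
    - [0,0,0]
  twist:
    - [-0.019,0.025,0]
    - [0,0,0]
    - [0,0,0]
    - [0,0,0]
    - [0,0,0]
    - [0,0,0]

```text
time_s: 15.05
position: [0.6077, -0.2763, 0.0648]
tcp_rot: [[0.992, 0.126, -0.004], [0.126, -0.992, 0.005], [-0.003, -0.005, -1.0]]
force: [0.6, 0.5, -0.9]
opening: 0.645
```

Run:
```python
from h import *
plan(.6078,-.292,.017,-83.4)
```

```text
t 15.05 pos [ 0.6077 -0.2763  0.0648] yaw -82.8 open 0.645 F [ 0.6  0.5 -0.9] j6 49
slide total in tool axes now (mm) [-1.7 15.8 47.8] twist total [-0.005  0.003  0.011]
slide in goal axes [-1.7 15.6 47.8]
```

Call:
carry_out:
  grip: [-1,-1,-1,-1,-1,-1]
  slide:
    - [0,14,0]
    - [0,1,15]
    - [0,0,18]
    - [0,0,6]
    - [0,0,0]
    - [0,0,0]
  twist:
    - [-0.005,0.003,0.01]
    - [0,0,0]
    - [0,0,0]
    - [0,0,0]
    - [0,0,0]
    - [0,0,0]

```text
time_s: 15.65
position: [0.6131, -0.2947, 0.0275]
tcp_rot: [[0.993, 0.115, 0.007], [0.115, -0.993, -0.005], [0.006, 0.006, -1.0]]
force: [-0.5, 0.3, -1.1]
opening: 0.641
```

Run:
```python
from h import *
plan(.609,-.292,.016,-83.4)
c=snap("scene","s14");crop(c,190,320,220,340,5,"pics/s14c.png")
```

```text
t 15.65 pos [ 0.6131 -0.2947  0.0275] yaw -83.4 open 0.641 F [-0.5  0.3 -1.1] j6 48
slide total in tool axes now (mm) [-3.9 -3.2 11.4] twist total [ 0.006 -0.006  0.   ]
slide in goal axes [-3.8 -3.1 11.5]
```

View pics/s14c.png

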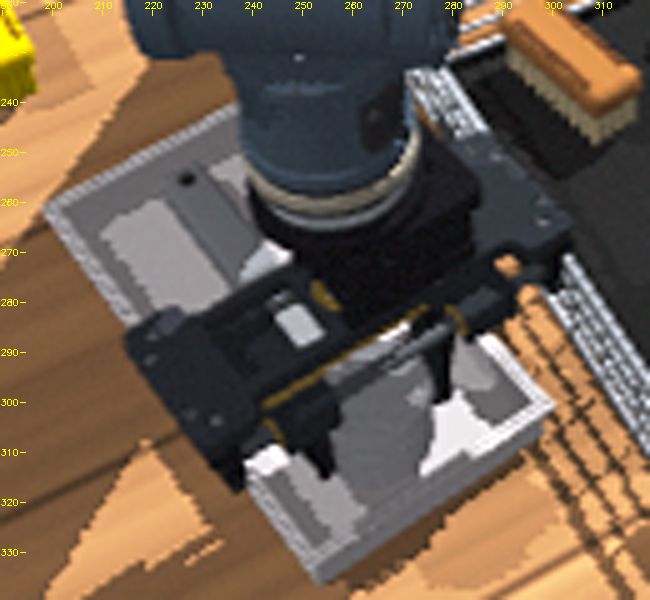

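Call:
carry_out:
  grip: [-1,-1,-1,-1,-1,-1]
  slide:
    - [-3,-2,3]
    - [0,0,4]
    - [0,0,2]
    - [0,0,1]
    - [0,0,1]
    - [0,0,0]
  twist:
    - [0.006,-0.006,0]
    - [0,0,0]
    - [0,0,0]
    - [0,0,0]
    - [0,0,0]
    - [0,0,0]

```text
time_s: 16.3
position: [0.6108, -0.2935, 0.0178]
tcp_rot: [[0.993, 0.115, 0.003], [0.115, -0.993, -0.001], [0.002, 0.002, -1.0]]
force: [0.2, 0.5, -1.2]
opening: 0.64
```

Run:
```python
from h import *
plan(.609,-.292,.016,-83.4)
```

```text
t 16.30 pos [ 0.6108 -0.2935  0.0178] yaw -83.4 open 0.640 F [ 0.2  0.5 -1.2] j6 48
slide total in tool axes now (mm) [-1.6 -1.7  1.8] twist total [ 0.002 -0.002  0.   ]
slide in goal axes [-1.6 -1.6  1.8]
```

Call:
carry_out:
  grip: [-1,-1,-1]
  slide:
    - [-1,-1,1]
    - [0,0,2]
    - [0,0,1]
  twist:
    - [0,0,0]
    - [0,0,0]
    - [0,0,0]

```text
time_s: 16.6
position: [0.6097, -0.2926, 0.0158]
tcp_rot: [[0.993, 0.115, 0.002], [0.115, -0.993, -0.001], [0.002, 0.002, -1.0]]
force: [-0.8, 0.1, 5.5]
opening: 0.642
```

Contact. Release and rise.

Call:
carry_out:
  grip: [0.6,0.6,0.6,0.6,0.6,0.6,0.6,0.6,0.6,0.6]
  slide:
    - [0,0,0]
    - [0,0,0]
    - [0,0,-1]
    - [0,0,-15]
    - [0,0,-30]
    - [0,0,-35]
    - [0,0,-35]
    - [0,0,-15]
    - [0,0,0]
    - [0,0,0]
  twist:
    - [0,0,0]
    - [0,0,0]
    - [0,0,0]
    - [0,0,0]
    - [0,0,0]
    - [0,0,0]
    - [0,0,0]
    - [0,0,0]
    - [0,0,0]
    - [0,0,0]

```text
time_s: 17.6
position: [0.6099, -0.2926, 0.1562]
tcp_rot: [[0.993, 0.116, 0.005], [0.116, -0.993, -0.003], [0.005, 0.003, -1.0]]
force: [0.4, -0.1, -0.6]
opening: 0.804
```

Run:
```python
from h import *
plan(.458,-.1,.12,-81.2)
c=snap("wrist","w15")
```

```text
t 17.60 pos [ 0.6099 -0.2926  0.1562] yaw -83.4 open 0.804 F [ 0.4 -0.1 -0.6] j6 48
slide total in tool axes now (mm) [-128.8 -209.    34.9] twist total [ 0.004 -0.004 -0.038]
slide in goal axes [-120.6 -213.6   36.2]
```

View pics/w15.png

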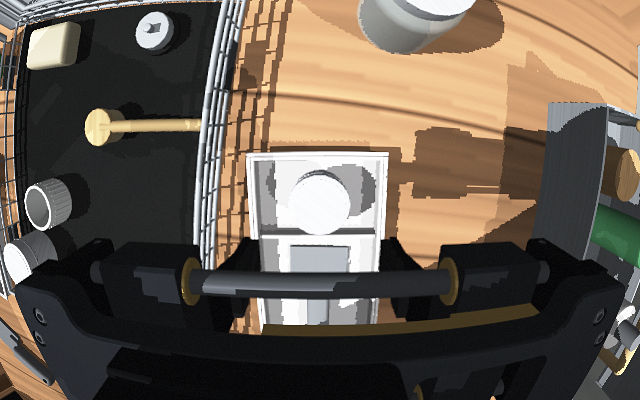

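The tin stands in the short bay, top at (318,204), and the scraper is undisturbed. Now the nail brush.

Call:
carry_out:
  grip: [0.25,0.25,0.25,0.25,0.25,0.25,0.25,0.25,0.25,0.25]
  slide:
    - [-10,-16,0]
    - [-22,-35,0]
    - [-22,-36,0]
    - [-22,-36,0]
    - [-22,-36,0]
    - [-16,-26,0]
    - [-6,-10,0]
    - [-2,-3,0]
    - [0,0,0]
    - [0,0,0]
  twist:
    - [0,0,-0.038]
    - [0,0,0]
    - [0,0,0]
    - [0,0,0]
    - [0,0,0]
    - [0,0,0]
    - [0,0,0]
    - [0,0,0]
    - [0,0,0]
    - [0,0,0]

```text
time_s: 18.65
position: [0.4502, -0.1094, 0.1447]
tcp_rot: [[0.988, 0.152, -0.009], [0.152, -0.988, 0.004], [-0.008, -0.005, -1.0]]
force: [-0.4, -0.9, -0.3]
opening: 0.623
```

Run:
```python
from h import *
plan(.458,-.1,.12,-81.2)
c=snap("wrist","w16")
```

```text
t 18.65 pos [ 0.4502 -0.1094  0.1447] yaw -81.3 open 0.623 F [-0.4 -0.9 -0.3] j6 54
slide total in tool axes now (mm) [ 9.3 -8.  24.7] twist total [-0.005  0.008 -0.001]
slide in goal axes [ 9.1 -8.1 24.7]
```

View pics/w16.png

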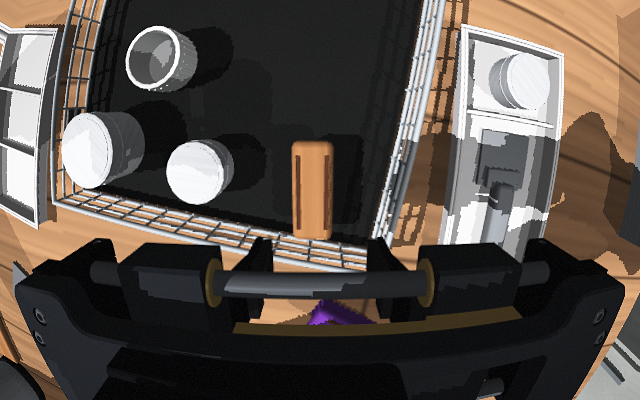

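Run:
```python
from h import *
c=load("w16")
a,b=watz(c,c,313.5,142,.046),watz(c,c,312.5,239,.046); print(a,b,(a+b)/2,np.degrees(np.arctan2(*(a-b)[1::-1])))
print("tinB",watz(c,c,198,174,.048),"ram",watz(c,c,153,58,.053), "basket corner",watz(c,c,378,268,.061))
```

```text
[ 0.50595028 -0.09574346  0.046     ] [ 0.41981476 -0.10766648  0.046     ] [ 0.46288252 -0.10170497  0.046     ] 7.880900660575366
tinB [0.464942   0.00254199 0.048     ] ram [0.56630409 0.05797429 0.053     ] basket corner [ 0.40667688 -0.16940078  0.061     ]
```

Call:
carry_out:
  grip: [0.25,0.25,0.25,0.25,0.25,0.25]
  slide:
    - [12,-6,0]
    - [0,0,20]
    - [0,0,25]
    - [0,0,15]
    - [0,0,0]
    - [0,0,0]
  twist:
    - [-0.005,0.008,0]
    - [0,0,0]
    - [0,0,0]
    - [0,0,0]
    - [0,0,0]
    - [0,0,0]

```text
time_s: 19.3
position: [0.4734, -0.1061, 0.0837]
tcp_rot: [[0.989, 0.147, 0.015], [0.147, -0.989, -0.006], [0.014, 0.008, -1.0]]
force: [0.5, 0.2, -0.3]
opening: 0.623
```

Run:
```python
from h import *
plan(.461,-.1015,.02,-81.6)
```

```text
t 19.30 pos [ 0.4734 -0.1061  0.0837] yaw -81.5 open 0.623 F [ 0.5  0.2 -0.3] j6 56
slide total in tool axes now (mm) [-12.5  -6.9  63.5] twist total [ 0.008 -0.014  0.001]
slide in goal axes [-11.6  -6.3  63.7]
```

Call:
carry_out:
  grip: [0.25,0.25,0.25,0.25,0.25,0.25]
  slide:
    - [-12,-7,10]
    - [0,0,15]
    - [0,0,15]
    - [0,0,5]
    - [0,0,0]
    - [0,0,0]
  twist:
    - [0.008,-0.014,0]
    - [0,0,0]
    - [0,0,0]
    - [0,0,0]
    - [0,0,0]
    - [0,0,0]

```text
time_s: 19.9
position: [0.4607, -0.1006, 0.0392]
tcp_rot: [[0.989, 0.147, 0.003], [0.147, -0.989, -0.002], [0.002, 0.002, -1.0]]
force: [1.1, 0.8, -0.3]
opening: 0.627
```

Run:
```python
from h import *
plan(.461,-.1015,.02,-81.6)
```

```text
t 19.90 pos [ 0.4607 -0.1006  0.0392] yaw -81.5 open 0.627 F [ 1.1  0.8 -0.3] j6 56
slide total in tool axes now (mm) [ 0.1  0.9 19.2] twist total [ 0.002 -0.002  0.001]
slide in goal axes [ 0.1  0.9 19.2]
```

Call:
carry_out:
  grip: [0.25,0.25,0.25,0.25]
  slide:
    - [0,0,8]
    - [0,0,8]
    - [0,0,2]
    - [0,0,0]
  twist:
    - [0,0,0]
    - [0,0,0]
    - [0,0,0]
    - [0,0,0]

```text
time_s: 20.3
position: [0.4617, -0.1011, 0.0211]
tcp_rot: [[0.989, 0.147, 0.006], [0.147, -0.989, -0.003], [0.005, 0.004, -1.0]]
force: [-0.3, -0.3, -0.1]
opening: 0.625
```

Run:
```python
from h import *
plan(.461,-.1015,.02,-81.6)
c=snap("scene","s17");crop(c,250,370,170,290,4.5,"pics/s17c.png")
```

```text
t 20.30 pos [ 0.4617 -0.1011  0.0211] yaw -81.5 open 0.625 F [-0.3 -0.3 -0.1] j6 56
slide total in tool axes now (mm) [-0.8  0.3  1.1] twist total [ 0.004 -0.005  0.001]
slide in goal axes [-0.8  0.3  1.1]
```

View pics/s17c.png

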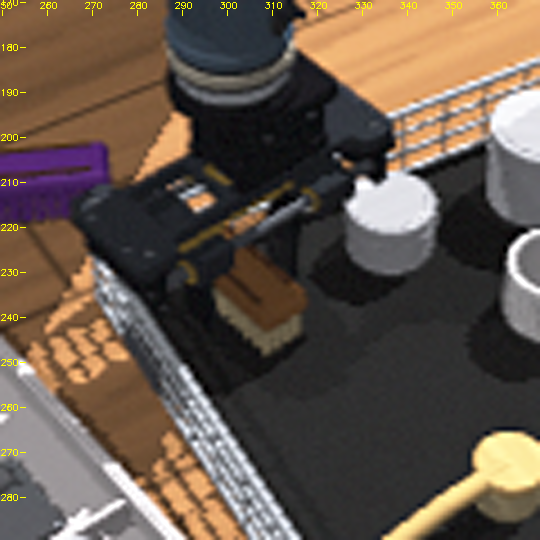

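The brush sits between the fingers, so close and lift.

Call:
carry_out:
  grip: [-1,-1,-1,-1,-1]
  slide:
    - [0,0,1]
    - [0,0,0]
    - [0,0,0]
    - [0,0,0]
    - [0,0,0]
  twist:
    - [0,0,0]
    - [0,0,0]
    - [0,0,0]
    - [0,0,0]
    - [0,0,0]

```text
time_s: 20.85
position: [0.4619, -0.1012, 0.0204]
tcp_rot: [[0.989, 0.147, 0.006], [0.147, -0.989, -0.003], [0.006, 0.004, -1.0]]
force: [-0.3, 0.2, -0.3]
opening: 0.409
```

Call:
carry_out:
  grip: [-1,-1,-1,-1,-1,-1,-1,-1]
  slide:
    - [0,0,-10]
    - [0,0,-25]
    - [0,0,-35]
    - [0,0,-35]
    - [0,0,-25]
    - [0,0,0]
    - [0,0,0]
    - [0,0,0]
  twist:
    - [0,0,0]
    - [0,0,0]
    - [0,0,0]
    - [0,0,0]
    - [0,0,0]
    - [0,0,0]
    - [0,0,0]
    - [0,0,0]

```text
time_s: 21.65
position: [0.4594, -0.1, 0.1571]
tcp_rot: [[0.989, 0.147, 0.004], [0.147, -0.989, -0.003], [0.004, 0.003, -1.0]]
force: [-0.3, -0.3, -0.7]
opening: 0.41
```

Run:
```python
from h import *
plan(.4108,.3333,.15,-8.35)
c=snap("wrist","w18")
```

```text
t 21.65 pos [ 0.4594 -0.1     0.1571] yaw -81.5 open 0.410 F [-0.3 -0.3 -0.7] j6 56
slide total in tool axes now (mm) [  15.6 -435.7    5.8] twist total [ 5.000e-03 -1.000e-03 -1.277e+00]
slide in goal axes [ 421.6 -111.     7.1]
```

View pics/w18.png

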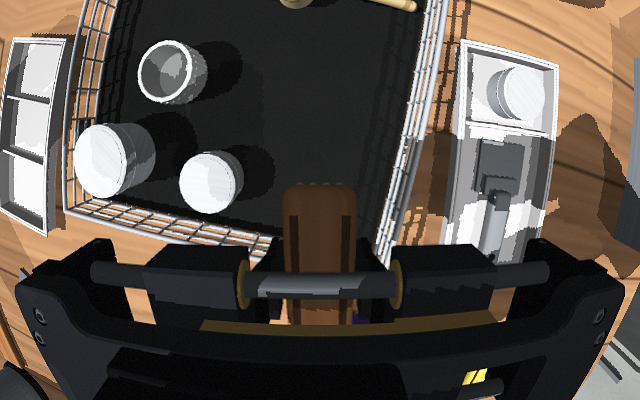

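Call:
carry_out:
  grip: [-1,-1,-1,-1,-1,-1,-1,-1,-1,-1,-1,-1]
  slide:
    - [2,-20,0]
    - [2,-38,0]
    - [2,-38,0]
    - [2,-38,0]
    - [2,-38,0]
    - [2,-38,0]
    - [2,-38,0]
    - [2,-38,0]
    - [1,-38,0]
    - [0,-38,0]
    - [0,-25,0]
    - [0,-10,0]
  twist:
    - [0,0,0]
    - [0,0,0]
    - [0,0,-0.05]
    - [0,0,-0.05]
    - [0,0,0]
    - [0,0,0]
    - [0,0,0]
    - [0,0,0]
    - [0,0,0]
    - [0,0,0]
    - [0,0,-0.05]
    - [0,0,-0.1]

```text
time_s: 22.9
position: [0.3803, 0.3019, 0.1402]
tcp_rot: [[0.921, 0.387, -0.027], [0.387, -0.922, -0.006], [-0.027, -0.005, -1.0]]
force: [0.8, -0.2, -0.8]
opening: 0.411
```

Call:
carry_out:
  grip: [-1,-1,-1,-1,-1,-1,-1,-1]
  slide:
    - [0,0,0]
    - [0,0,0]
    - [0,0,0]
    - [0,0,0]
    - [0,0,0]
    - [0,0,0]
    - [0,0,0]
    - [0,0,0]
  twist:
    - [0,0,-0.15]
    - [0,0,-0.15]
    - [0,0,-0.15]
    - [0,0,-0.15]
    - [0,0,-0.15]
    - [0,0,-0.1]
    - [0,0,0]
    - [0,0,0]

```text
time_s: 23.7
position: [0.3716, 0.3012, 0.128]
tcp_rot: [[0.314, 0.948, -0.051], [0.949, -0.315, -0.017], [-0.032, -0.044, -0.999]]
force: [1.6, -0.9, -0.6]
opening: 0.412
```

Run:
```python
from h import *
plan(.4108,.3333,.12,-8.35)
c=snap("wrist","w19")
```

```text
t 23.70 pos [0.3716 0.3012 0.128 ] yaw -18.4 open 0.412 F [ 1.6 -0.9 -0.6] j6 43
slide total in tool axes now (mm) [43.  27.5  5.4] twist total [-0.046  0.028 -0.174]
slide in goal axes [37.4 34.2  8. ]
```

View pics/w19.png

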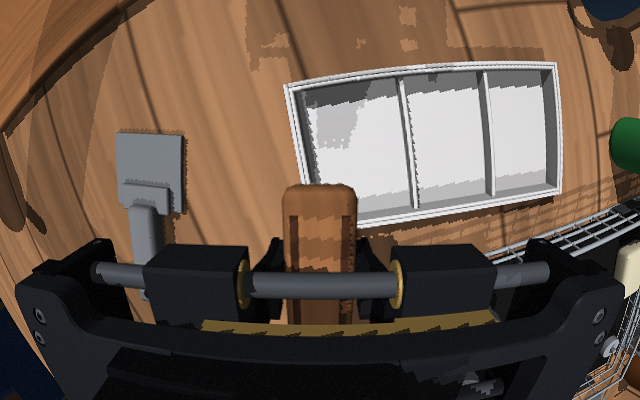

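Run:
```python
from h import *
c=load("w19")
for u,v,z in((286,86,.025),(557,64,.025),(561,191,.025),(403,79,.02),(415,207,.02),(484,71,.02),(491,195,.02)): print(u,v,watz(c,c,u,v,z).round(4))
```

```text
286 86 [0.3738 0.4075 0.025 ]
557 64 [0.6378 0.3682 0.025 ]
561 191 [0.6171 0.2378 0.025 ]
403 79 [0.4706 0.3842 0.02  ]
415 207 [0.4506 0.2702 0.02  ]
484 71 [0.5493 0.3746 0.02  ]
491 195 [0.5295 0.2581 0.02  ]
```

Call:
carry_out:
  grip: [-1,-1,-1,-1,-1]
  slide:
    - [0,0,0]
    - [0,0,0]
    - [18,15,0]
    - [18,15,0]
    - [0,0,0]
  twist:
    - [-0.04,0.028,-0.1]
    - [0,0,-0.07]
    - [0,0,0]
    - [0,0,0]
    - [0,0,0]

```text
time_s: 24.25
position: [0.4056, 0.332, 0.1258]
tcp_rot: [[0.15, 0.989, -0.009], [0.989, -0.15, -0.002], [-0.004, -0.008, -1.0]]
force: [0.5, 0.1, -1.4]
opening: 0.413
```

Run:
```python
from h import *
plan(.4108,.3333,.06,-8.35)
c=snap("wrist","w20")
```

```text
t 24.25 pos [0.4056 0.332  0.1258] yaw -8.7 open 0.413 F [ 0.5  0.1 -1.4] j6 36
slide total in tool axes now (mm) [ 2.3  5.4 65.7] twist total [-0.008  0.004 -0.005]
slide in goal axes [ 2.   4.9 65.8]
```

View pics/w20.png

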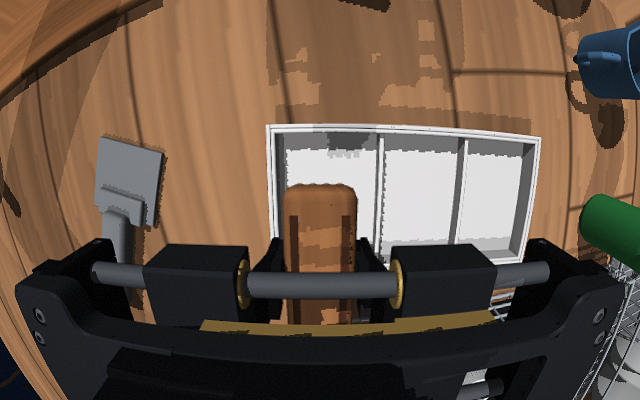

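Call:
carry_out:
  grip: [-1,-1,-1,-1,-1,-1]
  slide:
    - [1,3,5]
    - [0,0,20]
    - [0,0,25]
    - [0,0,15]
    - [0,0,0]
    - [0,0,0]
  twist:
    - [-0.008,0.004,-0.005]
    - [0,0,0]
    - [0,0,0]
    - [0,0,0]
    - [0,0,0]
    - [0,0,0]

```text
time_s: 24.9
position: [0.4002, 0.3266, 0.0572]
tcp_rot: [[0.147, 0.989, -0.01], [0.989, -0.147, -0.006], [-0.007, -0.009, -1.0]]
force: [0.6, 0.1, -0.7]
opening: 0.412
```

Run:
```python
from h import *
plan(.4128,.3337,.017,-8.35)
c=snap("wrist","w21")
```

```text
t 24.90 pos [0.4002 0.3266 0.0572] yaw -8.5 open 0.412 F [ 0.6  0.1 -0.7] j6 35
slide total in tool axes now (mm) [ 9.2 11.8 40. ] twist total [-0.009  0.007 -0.002]
slide in goal axes [ 8.9 11.4 40.2]
```

View pics/w21.png

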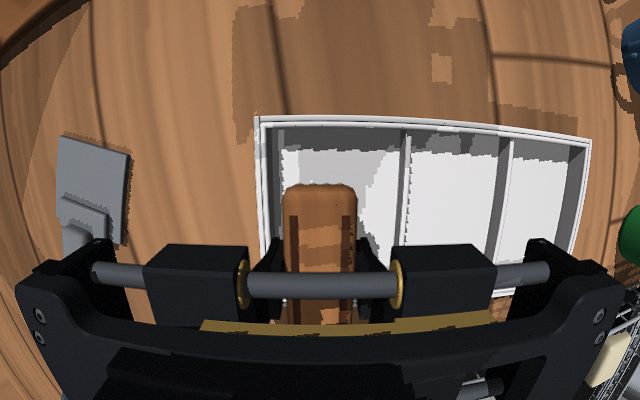

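Call:
carry_out:
  grip: [-1,-1,-1,-1,-1]
  slide:
    - [9,12,0]
    - [0,0,5]
    - [0,0,10]
    - [0,0,5]
    - [0,0,0]
  twist:
    - [-0.009,0.007,0]
    - [0,0,0]
    - [0,0,0]
    - [0,0,0]
    - [0,0,0]

```text
time_s: 25.45
position: [0.4165, 0.3352, 0.0382]
tcp_rot: [[0.147, 0.989, 0.007], [0.989, -0.147, 0.003], [0.004, 0.006, -1.0]]
force: [-0.3, -0.4, -1.9]
opening: 0.411
```

Run:
```python
from h import *
plan(.4128,.3337,.016,-8.35)
```

```text
t 25.45 pos [0.4165 0.3352 0.0382] yaw -8.5 open 0.411 F [-0.3 -0.4 -1.9] j6 35
slide total in tool axes now (mm) [-2.2 -3.6 22.1] twist total [ 0.006 -0.004 -0.002]
slide in goal axes [-2.1 -3.5 22.2]
```

Call:
carry_out:
  grip: [-1,-1,-1,-1,-1]
  slide:
    - [-2,-2,5]
    - [0,0,8]
    - [0,0,5]
    - [0,0,2]
    - [0,0,0]
  twist:
    - [0.005,-0.004,0]
    - [0,0,0]
    - [0,0,0]
    - [0,0,0]
    - [0,0,0]

```text
time_s: 25.95
position: [0.4133, 0.3331, 0.0158]
tcp_rot: [[0.147, 0.989, -0.001], [0.989, -0.147, -0.001], [-0.001, -0.001, -1.0]]
force: [0.5, 0.1, -1.1]
opening: 0.412
```

Run:
```python
from h import *
plan(.4128,.3337,.016,-8.35)
```

```text
t 25.95 pos [0.4133 0.3331 0.0158] yaw -8.5 open 0.412 F [ 0.5  0.1 -1.1] j6 35
slide total in tool axes now (mm) [ 0.5 -0.6 -0.2] twist total [-0.001  0.001 -0.002]
slide in goal axes [ 0.5 -0.6 -0.2]
```

Call:
carry_out:
  grip: [-1,-1,-1]
  slide:
    - [0,0,1]
    - [0,0,1]
    - [0,0,1]
  twist:
    - [0,0,0]
    - [0,0,0]
    - [0,0,0]

```text
time_s: 26.25
position: [0.4133, 0.3329, 0.0154]
tcp_rot: [[0.147, 0.989, -0.0], [0.989, -0.147, -0.001], [-0.001, -0.0, -1.0]]
force: [-1.4, -1.8, 5.2]
opening: 0.406
```

Contact. Open narrowly because of the bay walls, then rise.

Call:
carry_out:
  grip: [0.05,0.05,0.05,0.05,0.05,0.05,0.05,0.05,0.05,0.05]
  slide:
    - [0,0,0]
    - [0,0,0]
    - [0,0,-1]
    - [0,0,-15]
    - [0,0,-30]
    - [0,0,-35]
    - [0,0,-35]
    - [0,0,-20]
    - [0,0,0]
    - [0,0,0]
  twist:
    - [0,0,0]
    - [0,0,0]
    - [0,0,0]
    - [0,0,0]
    - [0,0,0]
    - [0,0,0]
    - [0,0,0]
    - [0,0,0]
    - [0,0,0]
    - [0,0,0]

```text
time_s: 27.25
position: [0.4138, 0.3333, 0.1561]
tcp_rot: [[0.147, 0.989, 0.0], [0.989, -0.147, -0.001], [-0.001, 0.0, -1.0]]
force: [-0.4, -0.5, 0.1]
opening: 0.525
```

Run:
```python
from h import *
plan(.567,.0595,.16,-83.4)
c=snap("wrist","w22")
```

```text
t 27.25 pos [0.4138 0.3333 0.1561] yaw -8.5 open 0.525 F [-0.4 -0.5  0.1] j6 35
slide total in tool axes now (mm) [-248.3  191.8   -3.7] twist total [1.000e-03 0.000e+00 1.308e+00]
slide in goal axes [120.7 289.6  -3.9]
```

View pics/w22.png

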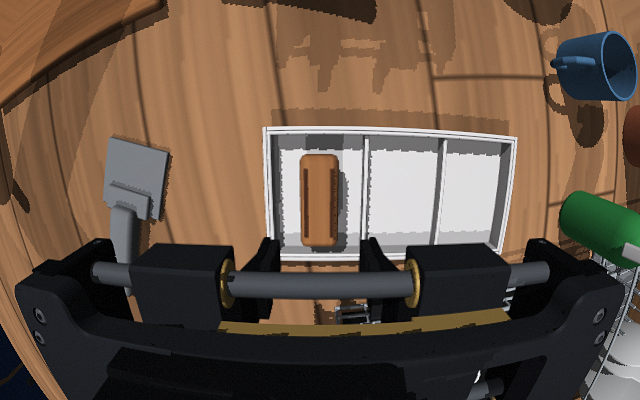

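The brush sits lengthways in the wide bay at (319,199). Next is the ramekin.

Call:
carry_out:
  grip: [0.75,0.75,0.75,0.75,0.75,0.75,0.75,0.75,0.75,0.75]
  slide:
    - [-15,12,0]
    - [-31,24,0]
    - [-31,24,0]
    - [-31,24,0]
    - [-31,24,0]
    - [-31,24,0]
    - [-31,24,0]
    - [-20,14,0]
    - [-5,5,0]
    - [0,0,0]
  twist:
    - [0,0,0]
    - [0,0,0]
    - [0,0,0]
    - [0,0,0]
    - [0,0,0]
    - [0,0,0]
    - [0,0,0]
    - [0,0,0]
    - [0,0,-0.1]
    - [0,0,-0.15]

```text
time_s: 28.3
position: [0.5512, 0.073, 0.1372]
tcp_rot: [[-0.112, 0.993, -0.029], [0.994, 0.112, -0.004], [-0.001, -0.029, -1.0]]
force: [0.8, 0.1, 0.1]
opening: 0.875
```

Call:
carry_out:
  grip: [0.75,0.75,0.75,0.75,0.75,0.75,0.75,0.75,0.75,0.75,0.75]
  slide:
    - [0,0,0]
    - [0,0,0]
    - [0,0,0]
    - [0,0,0]
    - [0,0,0]
    - [0,0,0]
    - [0,0,0]
    - [0,0,0]
    - [0,0,0]
    - [0,0,0]
    - [0,0,0]
  twist:
    - [0,0,-0.15]
    - [0,0,-0.15]
    - [0,0,-0.15]
    - [0,0,-0.15]
    - [0,0,-0.15]
    - [0,0,-0.15]
    - [0,0,-0.15]
    - [0,0,-0.15]
    - [0,0,-0.12]
    - [0,0,0]
    - [0,0,0]

```text
time_s: 29.4
position: [0.5389, 0.0715, 0.1154]
tcp_rot: [[-0.989, 0.132, -0.069], [0.132, 0.991, -0.001], [0.068, -0.01, -0.998]]
force: [0.0, -0.4, 0.3]
opening: 0.874
```

Run:
```python
from h import *
plan(.567,.0595,.14,81.65)
c=snap("wrist","w23")
```

```text
t 29.40 pos [0.5389 0.0715 0.1154] yaw 82.4 open 0.874 F [ 0.  -0.4  0.3] j6 -86
slide total in tool axes now (mm) [-27.7  -8.5 -26.4] twist total [-0.01  -0.068  0.013]
slide in goal axes [-29.5  -7.8 -24.6]
```

View pics/w23.png

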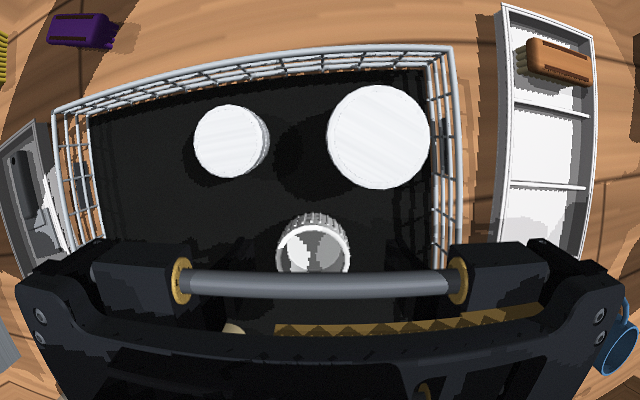

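Call:
carry_out:
  grip: [0.75,0.75,0.75,0.75,0.75]
  slide:
    - [0,0,0]
    - [-15,-4,0]
    - [-13,-3,0]
    - [0,0,0]
    - [0,0,0]
  twist:
    - [-0.01,-0.065,0.013]
    - [0,0,0]
    - [0,0,0]
    - [0,0,0]
    - [0,0,0]

```text
time_s: 29.95
position: [0.565, 0.0604, 0.1131]
tcp_rot: [[-0.988, 0.152, -0.006], [0.152, 0.988, 0.001], [0.006, -0.0, -1.0]]
force: [0.3, -0.6, -0.2]
opening: 0.873
```

Run:
```python
from h import *
plan(.567,.0595,.08,81.65)
c=snap("wrist","w24")
```

```text
t 29.95 pos [0.565  0.0604 0.1131] yaw 81.2 open 0.873 F [ 0.3 -0.6 -0.2] j6 -86
slide total in tool axes now (mm) [-2.3 -0.5 33.1] twist total [-0.    -0.006 -0.007]
slide in goal axes [-2.1 -0.5 33.1]
```

View pics/w24.png

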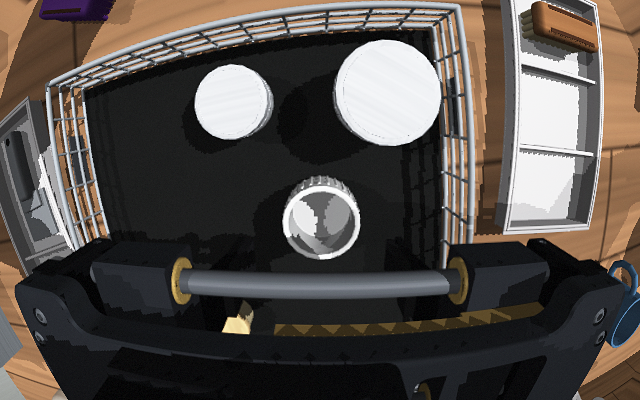

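Call:
carry_out:
  grip: [0.75,0.75,0.75,0.75,0.75,0.75]
  slide:
    - [-1,0,10]
    - [0,0,20]
    - [0,0,20]
    - [0,0,10]
    - [0,0,0]
    - [0,0,0]
  twist:
    - [0,-0.006,0]
    - [0,0,0]
    - [0,0,0]
    - [0,0,0]
    - [0,0,0]
    - [0,0,0]

```text
time_s: 30.6
position: [0.5646, 0.0611, 0.0497]
tcp_rot: [[-0.988, 0.152, 0.0], [0.152, 0.988, -0.0], [-0.0, -0.0, -1.0]]
force: [0.8, 0.1, -0.9]
opening: 0.877
```

Run:
```python
from h import *
c=load("w24"); p=watz(c,c,322,221,.053); print(p)
plan(.567,.0595,.022,81.65)
```

```text
[0.56557614 0.06212711 0.053     ]
t 30.60 pos [0.5646 0.0611 0.0497] yaw 81.2 open 0.877 F [ 0.8  0.1 -0.9] j6 -86
slide total in tool axes now (mm) [-2.6 -1.2 27.7] twist total [-0.     0.    -0.007]
slide in goal axes [-2.6 -1.3 27.7]
```

Centred to about 1–2 mm. Descend the rest and close.

Call:
carry_out:
  grip: [0.75,0.75,0.75,0.75,0.75]
  slide:
    - [-1,0,8]
    - [0,0,10]
    - [0,0,8]
    - [0,0,2]
    - [0,0,0]
  twist:
    - [0,0,0]
    - [0,0,0]
    - [0,0,0]
    - [0,0,0]
    - [0,0,0]

```text
time_s: 31.1
position: [0.5671, 0.0609, 0.021]
tcp_rot: [[-0.988, 0.152, 0.004], [0.152, 0.988, -0.001], [-0.004, 0.0, -1.0]]
force: [-0.1, -0.4, 0.4]
opening: 0.874
```

Call:
carry_out:
  grip: [-1,-1,-1,-1,-1]
  slide:
    - [0,0,0]
    - [0,0,0]
    - [0,0,0]
    - [0,0,0]
    - [0,0,0]
  twist:
    - [0,0,0]
    - [0,0,0]
    - [0,0,0]
    - [0,0,0]
    - [0,0,0]

```text
time_s: 31.6
position: [0.5674, 0.0609, 0.0215]
tcp_rot: [[-0.988, 0.152, 0.005], [0.152, 0.988, -0.001], [-0.005, 0.0, -1.0]]
force: [0.1, -0.1, -1.0]
opening: 0.692
```

Call:
carry_out:
  grip: [-1,-1,-1,-1,-1,-1,-1]
  slide:
    - [0,0,-10]
    - [0,0,-25]
    - [0,0,-35]
    - [0,0,-35]
    - [0,0,-20]
    - [0,0,0]
    - [0,0,0]
  twist:
    - [0,0,0]
    - [0,0,0]
    - [0,0,0]
    - [0,0,0]
    - [0,0,0]
    - [0,0,0]
    - [0,0,0]

```text
time_s: 32.3
position: [0.5657, 0.0611, 0.1532]
tcp_rot: [[-0.988, 0.152, 0.003], [0.152, 0.988, -0.0], [-0.003, -0.0, -1.0]]
force: [-1.3, 0.6, -1.9]
opening: 0.691
```

Run:
```python
from h import *
plan(.4995,.3212,.15,81.65)
c=snap("wrist","w25")
```

```text
t 32.30 pos [0.5657 0.0611 0.1532] yaw 81.2 open 0.691 F [-1.3  0.6 -1.9] j6 -86
slide total in tool axes now (mm) [105.  247.    2.9] twist total [-0.     0.003 -0.007]
slide in goal axes [103.2 247.8   3.2]
```

View pics/w25.png

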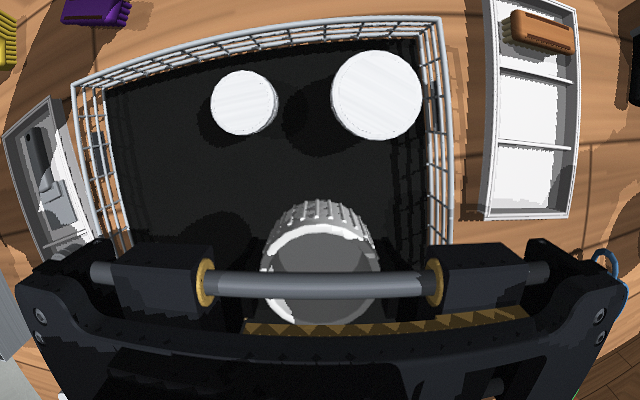

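Call:
carry_out:
  grip: [-1,-1,-1,-1,-1,-1,-1,-1,-1,-1]
  slide:
    - [7,15,0]
    - [15,35,0]
    - [15,35,0]
    - [15,35,0]
    - [15,35,0]
    - [15,35,0]
    - [11,30,0]
    - [5,12,0]
    - [0,0,0]
    - [0,0,0]
  twist:
    - [0,0,0]
    - [0,0,0]
    - [0,0,0]
    - [0,0,0]
    - [0,0,0]
    - [0,0,0]
    - [0,0,0]
    - [0,0,0]
    - [0,0,0]
    - [0,0,0]

```text
time_s: 33.35
position: [0.4892, 0.318, 0.1381]
tcp_rot: [[-0.988, 0.154, -0.026], [0.154, 0.988, -0.006], [0.025, -0.01, -1.0]]
force: [1.0, 0.1, -0.6]
opening: 0.689
```

Run:
```python
from h import *
plan(.4995,.3212,.10,81.65)
c=snap("wrist","w26")
```

```text
t 33.35 pos [0.4892 0.318  0.1381] yaw 81.2 open 0.689 F [ 1.   0.1 -0.6] j6 -59
slide total in tool axes now (mm) [-10.7   5.1  37.8] twist total [-0.009 -0.025 -0.009]
slide in goal axes [-9.8  4.7 38.1]
```

View pics/w26.png

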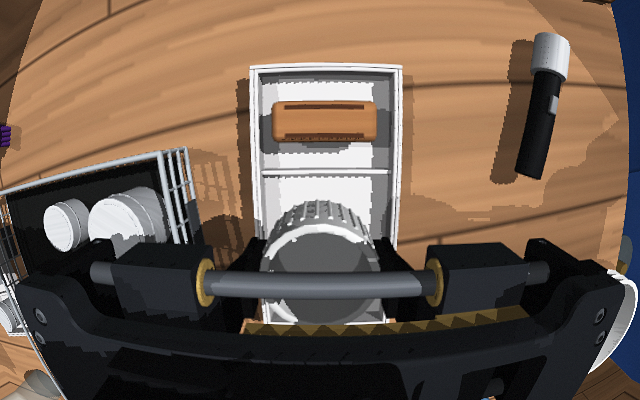

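Run:
```python
from h import *
c=load("w26"); print(watz(c,c,326,172,.02),watz(c,c,258,172,.025),watz(c,c,395,172,.025),watz(c,c,251,68,.025),watz(c,c,401,67,.025))
```

```text
[0.46046184 0.32739496 0.02      ] [0.44987955 0.26614421 0.025     ] [0.46877236 0.39016731 0.025     ] [0.35451996 0.27570806 0.025     ] [0.37363292 0.40906559 0.025     ]
```

Call:
carry_out:
  grip: [-1,-1,-1,-1,-1,-1]
  slide:
    - [0,0,0]
    - [-9,4,5]
    - [0,0,20]
    - [0,0,25]
    - [0,0,10]
    - [0,0,0]
  twist:
    - [-0.009,-0.025,-0.008]
    - [0,0,0]
    - [0,0,0]
    - [0,0,0]
    - [0,0,0]
    - [0,0,0]

```text
time_s: 34.0
position: [0.5064, 0.3138, 0.0761]
tcp_rot: [[-0.987, 0.158, 0.003], [0.158, 0.987, -0.001], [-0.004, -0.0, -1.0]]
force: [0.1, -0.2, -0.9]
opening: 0.686
```

Run:
```python
from h import *
plan(.4995,.3212,.02,81.65)
```

```text
t 34.00 pos [0.5064 0.3138 0.0761] yaw 80.9 open 0.686 F [ 0.1 -0.2 -0.9] j6 -60
slide total in tool axes now (mm) [ 8.2  6.2 56.1] twist total [-0.     0.004 -0.013]
slide in goal axes [ 7.9  6.3 56.1]
```

Call:
carry_out:
  grip: [-1,-1,-1,-1,-1,-1]
  slide:
    - [8,6,0]
    - [0,0,15]
    - [0,0,18]
    - [0,0,5]
    - [0,0,0]
    - [0,0,0]
  twist:
    - [0,0.004,-0.013]
    - [0,0,0]
    - [0,0,0]
    - [0,0,0]
    - [0,0,0]
    - [0,0,0]

```text
time_s: 34.6
position: [0.5021, 0.3223, 0.0386]
tcp_rot: [[-0.989, 0.145, 0.005], [0.145, 0.989, 0.002], [-0.004, 0.003, -1.0]]
force: [-0.3, 0.6, -2.0]
opening: 0.686
```

Run:
```python
from h import *
plan(.4998,.3213,.018,81.65)
```

```text
t 34.60 pos [0.5021 0.3223 0.0386] yaw 81.7 open 0.686 F [-0.3  0.6 -2. ] j6 -60
slide total in tool axes now (mm) [ 2.2 -1.4 20.6] twist total [0.003 0.004 0.001]
slide in goal axes [ 2.1 -1.4 20.6]
```

Call:
carry_out:
  grip: [-1,-1,-1,-1,-1]
  slide:
    - [2,-1,5]
    - [0,0,7]
    - [0,0,5]
    - [0,0,1]
    - [0,0,0]
  twist:
    - [0.003,0.004,0]
    - [0,0,0]
    - [0,0,0]
    - [0,0,0]
    - [0,0,0]

```text
time_s: 35.1
position: [0.5009, 0.3222, 0.0208]
tcp_rot: [[-0.99, 0.144, 0.003], [0.144, 0.99, 0.001], [-0.003, 0.001, -1.0]]
force: [-0.4, -0.2, -0.4]
opening: 0.693
```

Run:
```python
from h import *
plan(.4998,.3213,.0165,81.65)
```

```text
t 35.10 pos [0.5009 0.3222 0.0208] yaw 81.7 open 0.693 F [-0.4 -0.2 -0.4] j6 -60
slide total in tool axes now (mm) [ 1.  -1.   4.2] twist total [0.001 0.003 0.001]
slide in goal axes [ 0.9 -1.   4.3]
```

Call:
carry_out:
  grip: [-1,-1,-1,-1,-1]
  slide:
    - [0,0,1]
    - [0,0,1]
    - [0,0,1]
    - [0,0,1]
    - [0,0,1]
  twist:
    - [0,0,0]
    - [0,0,0]
    - [0,0,0]
    - [0,0,0]
    - [0,0,0]

```text
time_s: 35.6
position: [0.5014, 0.3223, 0.0162]
tcp_rot: [[-0.989, 0.144, 0.004], [0.144, 0.99, 0.001], [-0.004, 0.002, -1.0]]
force: [-0.9, -0.1, 8.6]
opening: 0.69
```

Touched down gently at 8.6 N. Release and rise.

Call:
carry_out:
  grip: [0.65,0.65,0.65,0.65,0.65,0.65,0.65,0.65,0.65,0.65,0.65]
  slide:
    - [0,0,0]
    - [0,0,0]
    - [0,0,0]
    - [0,0,-1]
    - [0,0,-15]
    - [0,0,-30]
    - [0,0,-35]
    - [0,0,-35]
    - [0,0,-20]
    - [0,0,0]
    - [0,0,0]
  twist:
    - [0,0,0]
    - [0,0,0]
    - [0,0,0]
    - [0,0,0]
    - [0,0,0]
    - [0,0,0]
    - [0,0,0]
    - [0,0,0]
    - [0,0,0]
    - [0,0,0]
    - [0,0,0]

```text
time_s: 36.7
position: [0.5012, 0.3224, 0.1625]
tcp_rot: [[-0.989, 0.144, 0.008], [0.145, 0.99, 0.003], [-0.007, 0.004, -1.0]]
force: [0.8, -0.4, -0.1]
opening: 0.827
```

Run:
```python
from h import *
plan(.463,.0055,.16,81.65)
c=snap("wrist","w27")
```

```text
t 36.70 pos [0.5012 0.3224 0.1625] yaw 81.7 open 0.827 F [ 0.8 -0.4 -0.1] j6 -60
slide total in tool axes now (mm) [  -8.  -319.1    1.3] twist total [0.004 0.007 0.001]
slide in goal axes [  -8.2 -319.     2.5]
```

View pics/w27.png

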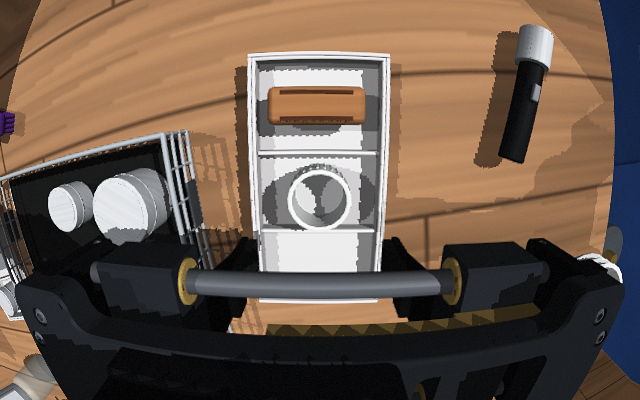

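The ramekin stands upright in the middle bay, rim at (320,198). Last is tin B.

Call:
carry_out:
  grip: [0.75,0.75,0.75,0.75,0.75,0.75,0.75,0.75,0.75,0.75,0.75,0.75]
  slide:
    - [0,-18,0]
    - [-1,-36,0]
    - [-1,-36,0]
    - [-1,-36,0]
    - [-1,-36,0]
    - [-1,-36,0]
    - [-1,-36,0]
    - [-1,-36,0]
    - [-1,-30,0]
    - [0,-15,0]
    - [0,0,0]
    - [0,0,0]
  twist:
    - [0,0,0]
    - [0,0,0]
    - [0,0,0]
    - [0,0,0]
    - [0,0,0]
    - [0,0,0]
    - [0,0,0]
    - [0,0,0]
    - [0,0,0]
    - [0,0,0]
    - [0,0,0]
    - [0,0,0]

```text
time_s: 37.95
position: [0.4528, -0.0006, 0.1458]
tcp_rot: [[-0.989, 0.143, -0.023], [0.143, 0.99, 0.005], [0.023, 0.002, -1.0]]
force: [-0.7, -0.6, 0.2]
opening: 0.874
```

Run:
```python
from h import *
plan(.463,.0055,.12,81.65)
c=snap("wrist","w28")
```

```text
t 37.95 pos [ 0.4528 -0.0006  0.1458] yaw 81.8 open 0.874 F [-0.7 -0.6  0.2] j6 -96
slide total in tool axes now (mm) [-9.8  7.5 25.6] twist total [ 0.001 -0.023  0.002]
slide in goal axes [-9.2  7.5 25.8]
```

View pics/w28.png

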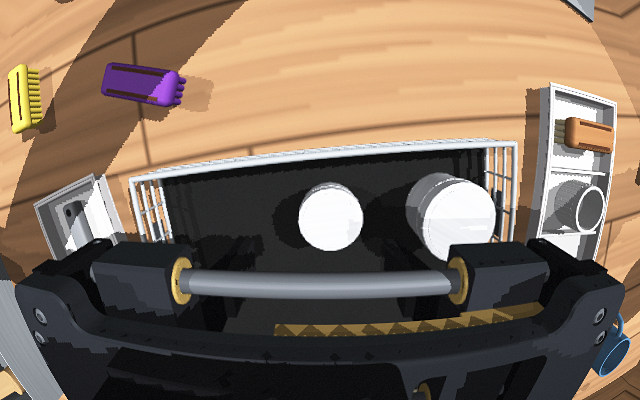

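Run:
```python
from h import *
c=load("w28"); p=watz(c,c,331,218,.048); print(p)
```

```text
[0.46244655 0.00839123 0.048     ]
```

Call:
carry_out:
  grip: [0.7,0.7,0.7,0.7,0.7,0.7]
  slide:
    - [0,0,0]
    - [-9,6,5]
    - [0,0,20]
    - [0,0,25]
    - [0,0,10]
    - [0,0,0]
  twist:
    - [0,-0.023,0]
    - [0,0,0]
    - [0,0,0]
    - [0,0,0]
    - [0,0,0]
    - [0,0,0]

```text
time_s: 38.6
position: [0.4673, 0.0109, 0.0827]
tcp_rot: [[-0.991, 0.134, 0.003], [0.134, 0.991, 0.002], [-0.003, 0.002, -1.0]]
force: [0.6, -0.5, 0.7]
opening: 0.849
```

Run:
```python
from h import *
plan(.463,.0055,.02,81.65)
```

```text
t 38.60 pos [0.4673 0.0109 0.0827] yaw 82.3 open 0.849 F [ 0.6 -0.5  0.7] j6 -95
slide total in tool axes now (mm) [ 3.8 -6.1 62.6] twist total [0.003 0.003 0.011]
slide in goal axes [ 3.5 -5.9 62.7]
```

Call:
carry_out:
  grip: [0.7,0.7,0.7,0.7,0.7,0.7]
  slide:
    - [4,-5,5]
    - [0,0,15]
    - [0,0,15]
    - [0,0,5]
    - [0,0,0]
    - [0,0,0]
  twist:
    - [0.003,0.003,0.01]
    - [0,0,0]
    - [0,0,0]
    - [0,0,0]
    - [0,0,0]
    - [0,0,0]

```text
time_s: 39.2
position: [0.4652, 0.0063, 0.0438]
tcp_rot: [[-0.99, 0.144, 0.005], [0.144, 0.99, -0.002], [-0.005, -0.002, -1.0]]
force: [1.0, -1.2, 0.6]
opening: 0.85
```

Run:
```python
from h import *
plan(.463,.0065,.02,81.65)
c=snap("scene","s29");crop(c,290,410,160,290,4.5,"pics/s29c.png")
```

```text
t 39.20 pos [0.4652 0.0063 0.0438] yaw 81.7 open 0.850 F [ 1.  -1.2  0.6] j6 -95
slide total in tool axes now (mm) [ 2.3 -0.1 23.8] twist total [-0.002  0.005  0.001]
slide in goal axes [ 2.2 -0.1 23.8]
```

View pics/s29c.png

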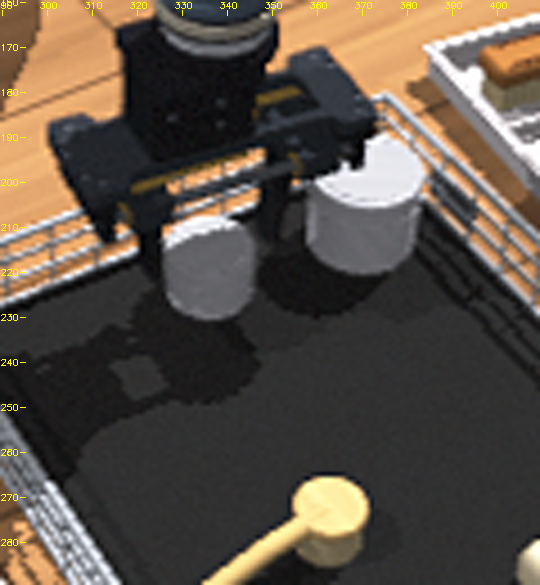

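Call:
carry_out:
  grip: [0.7,0.7,0.7,0.7]
  slide:
    - [2,0,7]
    - [0,0,8]
    - [0,0,4]
    - [0,0,0]
  twist:
    - [-0.002,0.005,0]
    - [0,0,0]
    - [0,0,0]
    - [0,0,0]

```text
time_s: 39.65
position: [0.4642, 0.0062, 0.0248]
tcp_rot: [[-0.99, 0.144, 0.004], [0.144, 0.99, -0.0], [-0.004, 0.0, -1.0]]
force: [-0.4, 0.8, 0.0]
opening: 0.849
```

Call:
carry_out:
  grip: [-1,-1,-1,-1,-1]
  slide:
    - [0,0,0]
    - [0,0,0]
    - [0,0,0]
    - [0,0,0]
    - [0,0,0]
  twist:
    - [0,0,0]
    - [0,0,0]
    - [0,0,0]
    - [0,0,0]
    - [0,0,0]

```text
time_s: 40.15
position: [0.4641, 0.0063, 0.0246]
tcp_rot: [[-0.99, 0.144, 0.003], [0.144, 0.99, -0.0], [-0.003, 0.0, -1.0]]
force: [0.6, -0.1, -1.6]
opening: 0.64
```

Call:
carry_out:
  grip: [-1,-1,-1,-1,-1,-1,-1]
  slide:
    - [0,0,-10]
    - [0,0,-25]
    - [0,0,-35]
    - [0,0,-35]
    - [0,0,-30]
    - [0,0,0]
    - [0,0,0]
  twist:
    - [0,0,0]
    - [0,0,0]
    - [0,0,0]
    - [0,0,0]
    - [0,0,0]
    - [0,0,0]
    - [0,0,0]

```text
time_s: 40.85
position: [0.4625, 0.0066, 0.1673]
tcp_rot: [[-0.99, 0.144, 0.002], [0.144, 0.99, -0.0], [-0.002, 0.0, -1.0]]
force: [-0.2, -0.1, -1.8]
opening: 0.642
```

Run:
```python
from h import *
plan(.5808,.3095,.16,81.65)
c=snap("wrist","w30")
```

```text
t 40.85 pos [0.4625 0.0066 0.1673] yaw 81.7 open 0.642 F [-0.2 -0.1 -1.8] j6 -95
slide total in tool axes now (mm) [-73.5 316.8   7.5] twist total [0.    0.002 0.001]
slide in goal axes [-73.1 316.9   7.3]
```

View pics/w30.png

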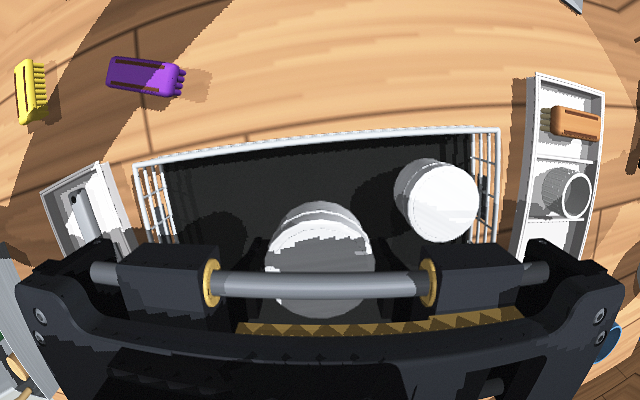

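Call:
carry_out:
  grip: [-1,-1,-1,-1,-1,-1,-1,-1,-1,-1,-1,-1]
  slide:
    - [-4,17,0]
    - [-8,36,0]
    - [-8,36,0]
    - [-8,36,0]
    - [-8,36,0]
    - [-8,36,0]
    - [-8,36,0]
    - [-8,36,0]
    - [-8,30,0]
    - [-4,14,0]
    - [0,0,0]
    - [0,0,0]
  twist:
    - [0,0,0]
    - [0,0,0]
    - [0,0,0]
    - [0,0,0]
    - [0,0,0]
    - [0,0,0]
    - [0,0,0]
    - [0,0,0]
    - [0,0,0]
    - [0,0,0]
    - [0,0,0]
    - [0,0,0]

```text
time_s: 42.1
position: [0.5707, 0.3147, 0.142]
tcp_rot: [[-0.988, 0.147, -0.039], [0.148, 0.989, -0.008], [0.037, -0.014, -0.999]]
force: [-0.5, -0.2, -0.2]
opening: 0.64
```

Run:
```python
from h import *
plan(.5808,.3095,.10,81.65)
c=snap("wrist","w31")
```

```text
t 42.10 pos [0.5707 0.3147 0.142 ] yaw 81.5 open 0.640 F [-0.5 -0.2 -0.2] j6 -63
slide total in tool axes now (mm) [-12.3  -3.1  41.6] twist total [-0.014 -0.037 -0.002]
slide in goal axes [-10.7  -3.7  42. ]
```

View pics/w31.png

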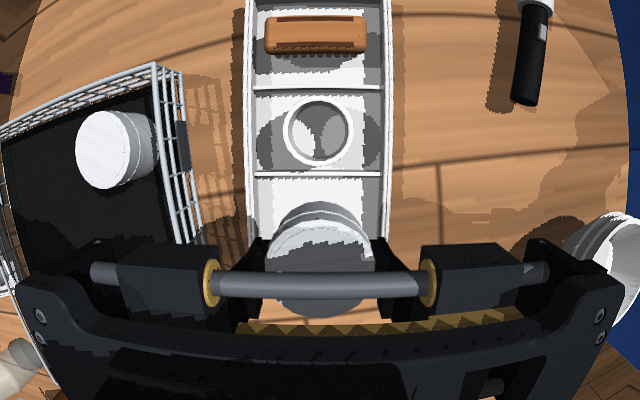

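Run:
```python
from h import *
c=load("w31"); p=watz(c,c,318,173,.02); print(p, p+.041*np.array([.9894,-.1452,0]))
```

```text
[0.54085233 0.31611075 0.02      ] [0.58141773 0.31015755 0.02      ]
```

Call:
carry_out:
  grip: [-1,-1,-1,-1,-1,-1]
  slide:
    - [0,0,0]
    - [-8,-3,5]
    - [0,0,15]
    - [0,0,20]
    - [0,0,10]
    - [0,0,0]
  twist:
    - [-0.014,-0.037,0]
    - [0,0,0]
    - [0,0,0]
    - [0,0,0]
    - [0,0,0]
    - [0,0,0]

```text
time_s: 42.75
position: [0.5773, 0.3034, 0.0865]
tcp_rot: [[-0.988, 0.155, -0.007], [0.155, 0.988, -0.002], [0.006, -0.003, -1.0]]
force: [0.1, -0.9, -1.2]
opening: 0.642
```

Run:
```python
from h import *
plan(.5808,.3095,.02,81.65)
```

```text
t 42.75 pos [0.5773 0.3034 0.0865] yaw 81.1 open 0.642 F [ 0.1 -0.9 -1.2] j6 -63
slide total in tool axes now (mm) [-2.9  6.8 66.5] twist total [-0.003 -0.006 -0.009]
slide in goal axes [-2.6  6.6 66.5]
```

Call:
carry_out:
  grip: [-1,-1,-1,-1,-1,-1]
  slide:
    - [-2,6,5]
    - [0,0,15]
    - [0,0,15]
    - [0,0,8]
    - [0,0,0]
    - [0,0,0]
  twist:
    - [-0.003,-0.006,-0.009]
    - [0,0,0]
    - [0,0,0]
    - [0,0,0]
    - [0,0,0]
    - [0,0,0]

```text
time_s: 43.35
position: [0.581, 0.3095, 0.0396]
tcp_rot: [[-0.989, 0.145, 0.0], [0.145, 0.989, -0.0], [-0.0, -0.0, -1.0]]
force: [-0.5, -0.5, -0.4]
opening: 0.641
```

Run:
```python
from h import *
plan(.581,.3097,.02,81.65)
```

```text
t 43.35 pos [0.581  0.3095 0.0396] yaw 81.7 open 0.641 F [-0.5 -0.5 -0.4] j6 -63
slide total in tool axes now (mm) [-0.   0.2 19.6] twist total [-0.  0.  0.]
slide in goal axes [-0.   0.2 19.6]
```

Call:
carry_out:
  grip: [-1,-1,-1,-1,-1,-1]
  slide:
    - [0,0,6]
    - [0,0,7]
    - [0,0,4]
    - [0,0,1]
    - [0,0,0]
    - [0,0,1]
  twist:
    - [0,0,0]
    - [0,0,0]
    - [0,0,0]
    - [0,0,0]
    - [0,0,0]
    - [0,0,0]

```text
time_s: 43.95
position: [0.582, 0.3099, 0.0204]
tcp_rot: [[-0.989, 0.145, 0.003], [0.145, 0.989, 0.001], [-0.003, 0.001, -1.0]]
force: [1.1, -0.1, -0.9]
opening: 0.642
```

Call:
carry_out:
  grip: [-1,-1,-1]
  slide:
    - [0,0,1]
    - [0,0,1]
    - [0,0,1]
  twist:
    - [0,0,0]
    - [0,0,0]
    - [0,0,0]

```text
time_s: 44.25
position: [0.5822, 0.31, 0.0195]
tcp_rot: [[-0.989, 0.145, 0.003], [0.145, 0.989, 0.001], [-0.003, 0.001, -1.0]]
force: [-1.3, -1.0, 5.0]
opening: 0.646
```

Contact. Release, rise, and back away so all cameras can see.

Call:
carry_out:
  grip: [0.6,0.6,0.6,0.6,0.6,0.6,0.6,0.6,0.6,0.6,0.6,0.6]
  slide:
    - [0,0,0]
    - [0,0,0]
    - [0,0,0]
    - [0,0,-1]
    - [0,0,-15]
    - [0,0,-30]
    - [0,0,-35]
    - [0,0,-35]
    - [0,0,-35]
    - [0,0,-30]
    - [0,0,0]
    - [0,0,0]
  twist:
    - [0,0,0]
    - [0,0,0]
    - [0,0,0]
    - [0,0,0]
    - [0,0,0]
    - [0,0,0]
    - [0,0,0]
    - [0,0,0]
    - [0,0,0]
    - [0,0,0]
    - [0,0,0]
    - [0,0,0]

```text
time_s: 45.45
position: [0.5822, 0.3101, 0.2138]
tcp_rot: [[-0.989, 0.145, 0.008], [0.145, 0.989, 0.003], [-0.008, 0.004, -1.0]]
force: [0.5, 0.7, -0.4]
opening: 0.802
```

Call:
carry_out:
  grip: [0.6,0.6,0.6,0.6,0.6,0.6,0.6,0.6,0.6,0.6,0.6]
  slide:
    - [10,20,0]
    - [25,30,0]
    - [25,30,0]
    - [30,25,0]
    - [30,25,0]
    - [30,25,0]
    - [25,20,0]
    - [20,15,0]
    - [10,10,0]
    - [0,0,0]
    - [0,0,0]
  twist:
    - [0,0,0]
    - [0,0,0]
    - [0,0,0]
    - [0,0,0]
    - [0,0,0]
    - [0,0,0]
    - [0,0,0]
    - [0,0,0]
    - [0,0,0]
    - [0,0,0]
    - [0,0,0]

```text
time_s: 46.55
position: [0.3981, 0.5397, 0.1995]
tcp_rot: [[-0.989, 0.149, -0.009], [0.149, 0.989, -0.013], [0.007, -0.015, -1.0]]
force: [-0.3, -0.3, -0.6]
opening: 0.797
```

Run:
```python
from h import *
snap("top","t33");c=snap("scene","s33")
c=load("t33");crop(c,160,470,50,220,2.5,"pics/t33c.png")
crop(load("s33"),180,480,150,350,2.6,"pics/s33c.png")
P=cloud(c)
ct3=np.array([.4932,.3217]);a=np.radians(-8.35);R3=np.array([[np.cos(a),np.sin(a)],[-np.sin(a),np.cos(a)]])
ct2=np.array([.5215,-.3011]);a=np.radians(6.65);R2=np.array([[np.cos(a),np.sin(a)],[-np.sin(a),np.cos(a)]])
for n,C,R,z0,z1,x in(("brush",ct3,R3,.03,.06,-.082),("ram",ct3,R3,.035,.06,.006),("tin3",ct3,R3,.033,.06,.088),("tin2",ct2,R2,.033,.06,.088),("scr",ct2,R2,.006,.03,-.041)):
    q=(P[...,:2]-C)@R.T; m=(abs(q[...,0]-x)<(.034 if n!="scr" else .082))&(abs(q[...,1])<.055)&(P[...,2]>z0)&(P[...,2]<z1)
    print(n,m.sum(),[np.round(t*1000 if i<2 else t,0) for i,t in enumerate(cv2.minAreaRect(q[m].astype(np.float32)))],"zmed",np.median(P[m][:,2]).round(4), P[m][:,2].max().round(3))
```

```text
brush 417 [array([-0., -0., -0., ..., -0., -0., -0.], shape=(2000,)), array([0., 0., 0., ..., 0., 0., 0.], shape=(2000,)), np.float64(0.0)] zmed 0.0422 0.048
ram 155 [array([0., 0., 0., ..., 0., 0., 0.], shape=(2000,)), array([0., 0., 0., ..., 0., 0., 0.], shape=(2000,)), np.float64(13.0)] zmed 0.0465 0.054
tin3 330 [array([0., 0., 0., ..., 0., 0., 0.], shape=(2000,)), array([0., 0., 0., ..., 0., 0., 0.], shape=(2000,)), np.float64(54.0)] zmed 0.0432 0.048
tin2 326 [array([ 0., -0.,  0., ..., -0.,  0., -0.], shape=(2000,)), array([0., 0., 0., ..., 0., 0., 0.], shape=(2000,)), np.float64(39.0)] zmed 0.0427 0.048
scr 708 [array([-0.,  0., -0., ...,  0., -0.,  0.], shape=(2000,)), array([0., 0., 0., ..., 0., 0., 0.], shape=(2000,)), np.float64(0.0)] zmed 0.0121 0.028
```

View pics/t33c.png

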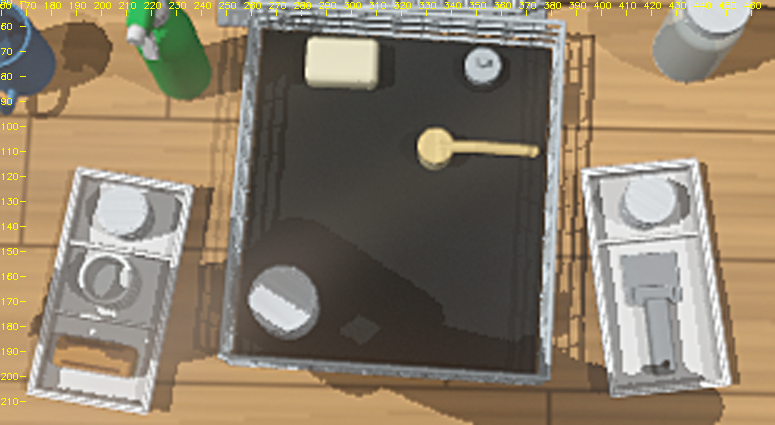

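View pics/s33c.png

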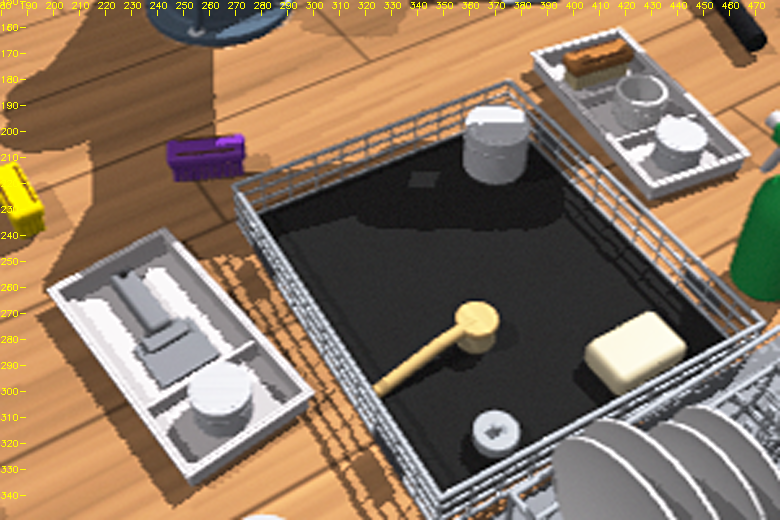

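Both views show all five parts in their bays, flat or upright. The big tin (283,170) and the dish brush (350,108) have not moved, and nothing touches the robot. Handing in now.

```bash
python3 -c "
from rig import bot
print(bot.read_state()['qvel'].round(2)); print(bot.hand_in())"
```

```text
[-0.47 -0.37 -0.25  0.02 -0.06  0.16]
the job is handed in; nothing more can be done
None
```

Both guest kits are made up, in the order asked, and the job was handed in at about 47 s.

- **Barbecue kit (two-bay tray):** the smaller grey scraper lies flat and lengthways in the long bay, with a small tin lid up in the short bay.
- **Hand-wash kit (three-bay tray):** the nail brush is bristles down and lengthways in the wide bay, the ramekin upright in the middle bay, and the other small tin lid up in the last bay. The ramekin was set down and released only after it touched (8.6 N).

**Last checks:** the final top and scene pictures show every part inside its bay. Measured heights fit parts standing or lying on the tray floors. The big tin and dish brush look unmoved. The arm was clear of everything, and the highest touch-down force I read was 8.6 N.

**What went wrong or disagreed:**
- **Printout:** the table meant to give final in-bay positions came out scrambled by a unit slip. Placement was therefore judged from the pictures and heights only.
- **Calibration:** the wrist and top cameras differed by about 3 mm on the tray positions, so I aimed between the two.
- **First tin:** on the approach the gripper overshot about 12 mm sideways and may have brushed the tin. I re-centred before closing.

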